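# Pack the slide box and pin the transport chest shut

### The job

Get the specimen chest ready for the courier: set the blue slide box flat in the empty bay of the chest without dropping it, and shut the lid. Then swing the hasp down flat over its staple and push the red-handled locking pin sideways through the staple's loop, in front of the hasp, until its handle meets the loop. Let go of everything, and leave the other things on the bench where they are.

Things in the scene. Friction and masses are not known exactly. Their poses are not given: they have to be found in the camera images.
- chest: Specimen chest: aluminium box, black corners, fixed. Origin under its centre. x: from the front (hasp side, facing the robot and to its right) to the hinge side; y: along the front, to the robot's left; z up. 150 mm deep (x), 240 wide (y), walls 4, rim 115 mm above the bench, 145 high with the lid shut. Inside left (+y): foam block with six orange jar caps, up to 100 mm above the bench.
- bay (a point): Centre of the floor of the chest's empty bay (the right-hand part, -y), black foam, at chest x = 0, y = -42.5 mm, 60 mm above the bench and 55 mm below the rim. Axes as the chest's. The bay is free over 142 mm (x) by 145 mm (y).
- lid_hinge (a point): Middle of the lid's hinge line on the chest's rear rim (chest x = +75 mm, y = 0, 115 mm above the bench). Axes as the chest's; fixed.
- lid (a joint): Opening angle of the lid, rad, about the chest's y axis through lid_hinge: 0 = shut, pi/2 = upright; starts at 1.48 to 1.62. Shallow aluminium tray with a blue panel, 154 x 244 mm; outer face 31 mm above the hinge line when shut, free edge 152 mm from the hinge line. Stiff hinge: stays at any angle, moves with 2 to 6 N at the free edge. No catch or spring.
- hasp_hinge (a point): Middle of the hasp's hinge line, on the middle of the lid's free (front) edge; moves with the lid, and has the lid's axes. In the lid: 155 mm from the lid's hinge line and 20 mm above it; so with the lid shut it is 135 mm above the bench and 5 mm in front of the chest's front, with the chest's axes.
- hasp (a joint): Angle of the steel hasp strap against the lid, rad, about y through hasp_hinge: with the lid shut 0 = hanging flat down the front, staple through its slot; pi/2 = straight out; more = upward. Starts at 1.6 to 2.3. Strap 44 mm wide, 3 thick, 97 long from the hinge; slot 22 wide, 46 to 79 mm from the hinge, plain plate above it. Stiff: stays where left, about 3 to 5 N at 25 mm from the hinge.
- staple_loop (a point): Centre of the steel staple's bore on the chest's front, 75 mm above the bench, 13.5 mm out from the front, 7 mm out from the shut hasp. Chest's axes. Bore along y, open both ends: 16 mm long (y), 13 high, 14 deep (x) from shut hasp to end bar. Bars 5 mm: staple ends 25.5 mm out, 23 mm high. So close under the lid's edge a gripper must lean back from the chest, 30 to 45 degrees.
- pin_handle (a point): Grip point on the red handle of the L-shaped locking pin, loose, 45 g, lying flat on the bench. Pin's axes: +y along the shank to its tip, handle arm along -x, z up. Handle bar 12 mm thick (y), 9 high (z), 58 long from the shank's axis, where it is rounded; this point is 41 mm from the shank's axis, mid-section, 4.5 mm above the bench at the start.
- pin_shank (a point): Middle of the pin's steel shank: +41 mm (x), +30 mm (y) from pin_handle in the pin's axes. Diameter 9 mm, 48 mm long from handle face to tip, last 10 mm tapered to 4 mm. Fully home (handle on the loop) it is 16 mm past staple_loop along the chest's y. It may go in from either side; it is free to turn in the loop, so the handle may hang at any angle.
- blue_box_mid (a point): Centre of the BLUE slide box to be packed, loose, 85 x 44 x 32 mm (its x, y, z), about 120 g, flat on the bench, with a white paper label on top; centre 16 mm above its underside.
- green_box_mid (a point): Centre of a green slide box of the same shape: leave alone.
- grey_box_mid (a point): Centre of a grey slide box of the same shape: leave alone.
- jar: Small specimen jar with an orange cap, 40 mm wide, 55 mm high, origin under its centre: leave alone.
- reagent: Amber bottle with a blue cap, 60 mm wide, 135 mm high, origin under its centre: leave alone.
- tweezers: Steel tweezers lying along their x, 126 x 18 x 6 mm, origin under the centre: leave alone.
- coverslips: Small white coverslip box, 50 x 30 x 18 mm, origin under its centre: leave alone.
- beaker: Small glass beaker, 60 mm wide, 75 mm high, origin under its centre: leave alone.

How it is judged:
On the way, in this order (a step that is already met when the one before it is completed fails the run):
1. the blue slide box stands flat on the floor of the bay, let go, with the lid still open (x of blue_box_mid in the frame of bay between -0.071 and 0.071 m and y of blue_box_mid in the frame of bay between -0.073 and 0.073 m and z of blue_box_mid in the frame of bay between 0.01 and 0.022 m and angle between blue_box_mid's own z axis and vertical below 0.12 rad and contact force between the fingers and blue_box below 0.1 N and value of joint lid above 0.8 rad), for 0.1 s.
2. the lid is shut on it (x of blue_box_mid in the frame of bay between -0.071 and 0.071 m and y of blue_box_mid in the frame of bay between -0.073 and 0.073 m and z of blue_box_mid in the frame of bay between 0.01 and 0.022 m and angle between blue_box_mid's own z axis and vertical below 0.12 rad and value of joint lid below 0.04 rad), for 0.1 s.
3. the hasp lies flat over the staple, the lid shut (value of joint lid below 0.04 rad and value of joint hasp below 0.1 rad), for 0.1 s.
4. the pin is pushed home through the loop in front of the hasp (all of step 3 and x of pin_shank in the frame of staple_loop between -0.01 and 0.01 m and z of pin_shank in the frame of staple_loop between -0.01 and 0.01 m and (y of pin_shank in the frame of staple_loop between 0.01 and 0.021 m or y of pin_shank in the frame of staple_loop between -0.021 and -0.01 m) and angle between the y axis of pin_shank and the y axis of staple_loop, either way round below 0.4 rad), for 0.1 s.
At the end, for the whole second after the job is handed in: Blue box flat (7 degrees) on the bay floor, lid shut (0.04 rad), hasp flat over the staple (0.10 rad), pin through the loop in front of the hasp, from either side, handle within 6 mm of the loop, shank in line with the bore (0.4 rad); pin and box at rest (all of step 4 and x of blue_box_mid in the frame of bay between -0.071 and 0.071 m and y of blue_box_mid in the frame of bay between -0.073 and 0.073 m and z of blue_box_mid in the frame of bay between 0.01 and 0.022 m and angle between blue_box_mid's own z axis and vertical below 0.12 rad and linear speed of each of pin, blue_box below 0.03 m/s); the robot touches nothing.
It fails at once if the blue slide box is dropped (it moves faster than 0.5 m/s while no finger touches it) (contact force between the fingers and blue_box below 0.05 N and linear speed of blue_box above 0.5 m/s).
It fails at once if another slide box, the jar, the bottle, the tweezers, the coverslip box or the beaker is shifted by more than 30 mm or knocked over (distance of any of green_box_mid, grey_box_mid, jar, reagent, tweezers, coverslips, beaker from where it was at the start of the episode above 0.03 m or angle between any of jar, reagent, beaker's own z axis and vertical above 0.8 rad).
It also fails if it takes over 72 s, if anything falls off the work surface, if the arm or the gripper's body presses on something with over 40 N, if the wrist force passes 120 N, or if a joint passes its speed limit or range.

### The arm

A 7-joint arm with a two-finger parallel gripper is mounted at the origin on the work surface. World frame = base frame: x ahead of the robot, y to its left, z up, the work surface at z = 0. Lengths are in m, angles in rad, forces in N, time in s.
With the tool pointing down it reaches from about 0.4 to 0.85 m from the base axis. Payload 10.4 kg.
Tool frame: the origin (TCP) lies between the finger pads; the fingertips stand r.nose_length ahead of it and the grasp point (between the pads) lies 6 mm ahead of it (r.nose_length is the distance from the TCP to the fingertips, in m); z points along the fingers, x is the direction in which the jaws open and shut, and the axes are right-handed (so a half turn about z gives the same grasp; the last joint's range is limited). The gripper opens to 87 mm and grips with 3 to 60 N. Pads are 19 mm wide; open, the fingers measure 117 mm over their backs; the gripper's body (75 mm by 190 mm) begins 51 mm behind the grasp point.
Start: joints at [1.173, 0.332, -0.065, 1.46, 0.022, 1.35, -0.088], TCP at [0.229, -0.582, 0.215] pointing down, gripper open.
Joint ranges: [-2.6, 2.6], [-0.5, 2.12], [-1.47, 1.34], [0.16, 2.42], [-1.27, 4.41], [0.06, 2.06], [-2.6, 2.6]. Speed limits (rad/s): [2.22, 2.22, 2.79, 2.79, 3.14, 3.14, 3.14].

### API

Orientations are given as a unit quaternion [x, y, z, w].
In Python, from bench import r gives the robot as it stands. The module is installed in compiled form; this text tells all that it offers.
- The arm moves only by the shell command python3 -m creep 'ROWS' [OPENING] [FORCE]. ROWS is JSON, a list of rows, each an object of numbers: "x", "y", "z": the shift along the world's x, y, z in m; "spin": the turn about the world's z in degrees. In form: [{"x": .., "y": .., "z": .., "spin": ..}, ...]. A call has 1 to 12 rows; each row is the pose to reach, as a shift and turn from the pose commanded when the call began; what a row does not reach only later rows make up. A row lasts 1/8 s, in which the tool goes at most 62.5 mm and 10.7 degrees, less where a joint would pass 70% of its speed; a pose out of reach is approached as far as the arm can. A call with a gripper value outside its range is refused whole. OPENING is the finger opening in m, from 0 to 0.087, set as the call begins (- or left out, the last holds). The fingers move at their own pace and stop on an object; FORCE is the grip in N (left out, the last holds). Time passes only in rows, so rows that repeat a pose let the fingers close. It gives the time, the measured TCP pose, the force and the opening at its end, in the units of the state.
- r.read_state(): the state, without advancing time (a new reading comes with each control period).
- r.camera(name): name is "side" or "top" or "wrist"; returns a dict with "pixels" (420x560x3 uint8, blue, green, red), "z_map" (420x560 float32, m along the optical axis (not along the pixel's ray), 0 where there is no reading), "K" (3x3 intrinsics, pixels), "R" (3x3) and "t" (3): a world point X has camera coordinates R X + t. Camera axes: x right, y down, z forward; pixel columns grow to the right and rows downward; lengths in m; the calibration is good to about 2 mm. A picture is of the moment at which its call begins.
- r.close_job(): hands the job in, once; it reports no verdict.
The state is a dict: "time": time; "joint_positions": joint angles; "joint_vel": joint speeds; "joint_torque": joint torques, N m; "ee_pos": TCP position; "eef_rot": TCP orientation; "ft_force": force on the tool from outside, world axes, zero at the start; "torque": the same for the moment, N m; "width": finger opening in m.
Only numpy, scipy, OpenCV 4.12 (cv2) and the standard library are available. Lean on these libraries where they do the work, as an engineer would, in place of code of your own. Each camera call takes 0.05 s, during which the arm holds its last target. There are 200 camera calls.

## Working session

There is one attempt and no reset: what is moved stays moved. The work goes in short steps, Python scripts to look and compute and a shell command to move; the robot and the scene stay as the last step left them, time stands still between calls to the robot, and variables do not carry over. Pictures are saved under pics/ and viewed, about 8 in all and at most 12, crops included, and the job is handed in when it is done.

```bash
mkdir -p pics; cat > h.py <<'E'
import numpy as np, cv2
from bench import r
def snap(n,f=None):
    c=r.camera(n); np.savez(f'pics/{f or n}.npz',**{k:c[k] for k in('pixels','z_map','K','R','t')}); cv2.imwrite(f'pics/{f or n}.png',c['pixels']); return c
def load(f): return np.load(f'pics/{f}.npz')
def pt(c,u,v,z=None):
    "world point at pixel; by depth, or on plane height z"
    d=np.linalg.inv(c['K'])@[u,v,1.]; R,t=c['R'],c['t']
    if z is None:
        s=np.median([q for q in c['z_map'][int(v)-1:int(v)+2,int(u)-1:int(u)+2].ravel() if q>0] or [0])
    else:
        o=-R.T@t; w=R.T@d; s=(z-o[2])/w[2]
    return R.T@(d*s-t)
def proj(c,X):
    p=c['K']@(c['R']@np.array(X)+c['t']); return p[:2]/p[2]
E
python3 - <<'E'
from h import *
a=snap('top','top0'); b=snap('side','side0')
print(r.nose_length, r.read_state())
for c in(a,b): print(-c['R'].T@c['t'], c['R'][2], c['K'][0,0])
E
```

```text
0.025 {'time': 0.1, 'joint_positions': array([ 1.17341004,  0.33280762, -0.06469862,  1.46082549,  0.02161056,
        1.34987686, -0.08848388]), 'joint_vel': array([-5.80390840e-04, -1.46599563e-03, -1.20255901e-03, -2.27316868e-03,
       -5.99561658e-04, -4.79419874e-04, -6.37551311e-05]), 'joint_torque': array([ 1.52610348e-03, -6.24545288e+01,  2.46192719e-02, -3.90719140e+01,
       -6.15133275e-02,  3.66870733e-02,  9.34742161e-06]), 'ee_pos': array([ 0.22866724, -0.58130778,  0.21394935]), 'eef_rot': array([ 8.26470312e-01, -5.62979974e-01, -5.22060500e-04, -3.17026487e-04]), 'ft_force': array([ 0.82437672, -0.95930664, -0.12603511]), 'torque': array([-0.04504826, -0.04338019, -0.06946987]), 'width': 0.08718782453664771}
[ 0.42158691 -0.1601474   1.20610532] [ 0.12289775 -0.02194231 -0.99217674] 518.3978120538756
[0.23744163 0.56141197 0.71736342] [ 0.30504335 -0.74071926 -0.5985679 ] 443.71716313962173
```

View pics/top0.png

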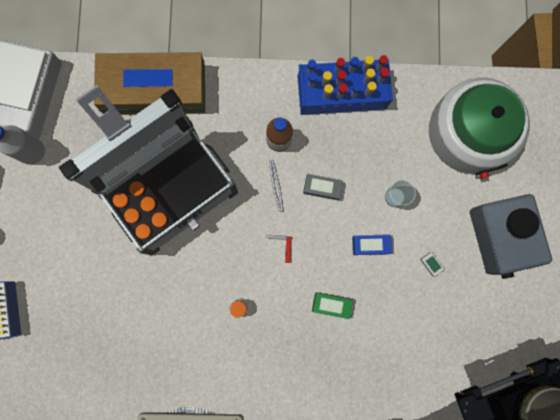

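View pics/side0.png

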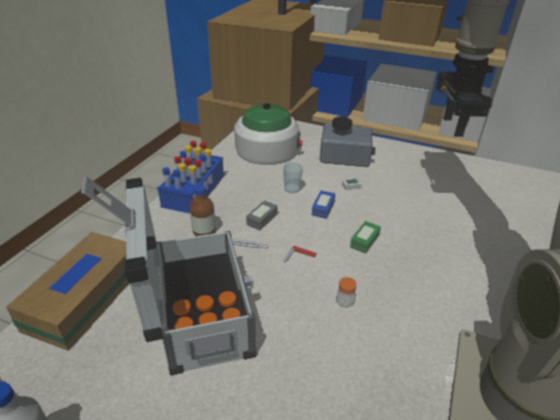

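The top view shows the chest at about (165,185) with its lid up and its front toward (195,222). The blue box is at (372,245) and the red-handled pin at (283,245), with the handle at (289,250). Next I'll measure the details.

```bash
python3 - <<'E'
from h import *
c=load('top0'); im=c['pixels']
crop=cv2.resize(im[150:260,95:245],None,fx=5.3,fy=5.3,interpolation=cv2.INTER_CUBIC)
cv2.imwrite('pics/chest0.png',crop)
hsv=cv2.cvtColor(im,cv2.COLOR_BGR2HSV)
def seg(name,lo,hi,box,z):
    x0,y0,x1,y1=box; m=np.zeros(im.shape[:2],np.uint8)
    m[y0:y1,x0:x1]=cv2.inRange(hsv,lo,hi)[y0:y1,x0:x1]
    cn=max(cv2.findContours(m,0,2)[0],key=cv2.contourArea)
    P=np.float32([pt(c,*q[0],z)[:2]*1000 for q in cn]); R=cv2.minAreaRect(P)
    print(name,R)
    return P
seg('blue',(100,100,60),(130,255,255),(340,225,405,265),.032)
seg('green',(45,100,40),(85,255,255),(300,280,365,325),.032)
P=seg('red',(0,120,80),(10,255,255),(275,230,300,270),.009)
seg('redwrap',(165,120,80),(180,255,255),(275,230,300,270),.009) if cv2.inRange(hsv[230:270,275:300],(165,120,80),(180,255,255)).any() else 0
# shank: pixels left of handle
g=cv2.cvtColor(im,cv2.COLOR_BGR2GRAY)[228:246,258:292]; 
big=cv2.resize(im[222:272,255:305],None,fx=10,fy=10,interpolation=cv2.INTER_CUBIC); cv2.imwrite('pics/pin0.png',big)
# caps for orientation
m=cv2.inRange(hsv,(5,150,120),(15,255,255)); 
for q in cv2.findContours(m,0,2)[0]:
    if cv2.contourArea(q)>30: (u,v),_=cv2.minEnclosingCircle(q); print('cap',u,v,pt(c,u,v).round(4))
E
```

```text
blue ((500.0997009277344, -398.5380859375), (42.690338134765625, 87.15641021728516), 4.33089542388916)
green ((361.5008239746094, -309.43756103515625), (84.63726806640625, 42.126949310302734), 80.51851654052734)
red ((484.9554138183594, -207.85292053222656), (10.863874435424805, 58.039649963378906), 88.61832427978516)
cap 237.72640991210938 308.6697998046875 [ 0.3506 -0.0995  0.0555]
cap 142.25 230.8333282470703 [0.5116 0.1067 0.0993]
cap 158.4897918701172 219.2653045654297 [0.5374 0.0737 0.0988]
cap 131.03334045410156 215.03334045410156 [0.5447 0.1322 0.1002]
cap 147.26190185546875 203.73809814453125 [0.5699 0.0991 0.1003]
cap 119.75 199.75 [0.5771 0.1586 0.0986]
cap 138.5 191.5 [0.5961 0.1195 0.0992]
```

View pics/chest0.png

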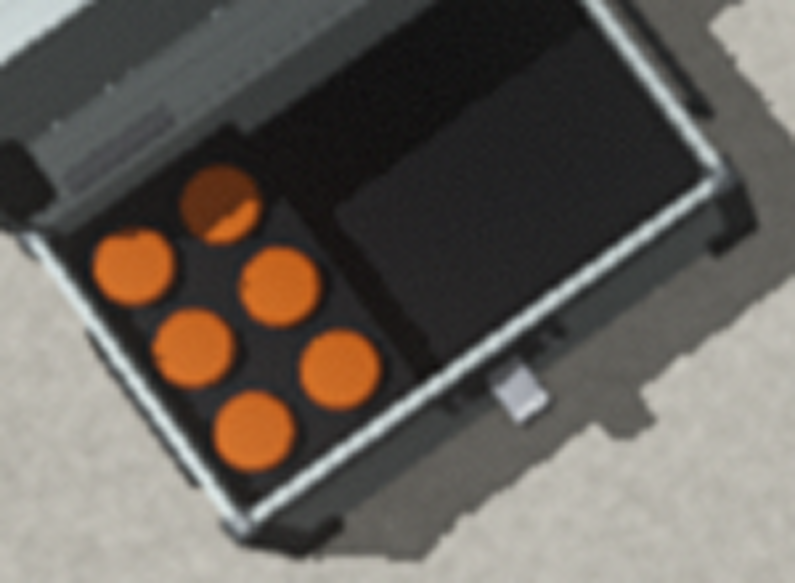

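View pics/pin0.png

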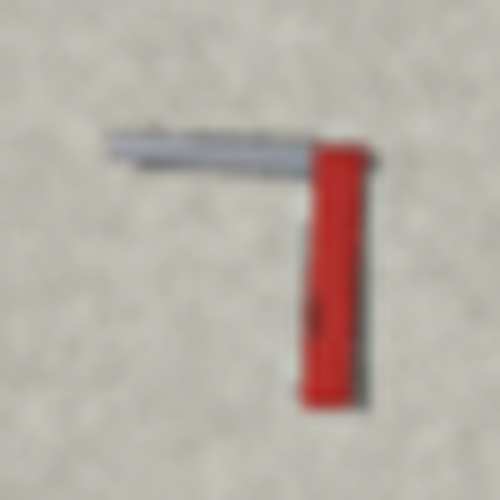

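The chest crop shows the front rim running from (245,525) to (715,182) and the staple top near (520,390). In the pin crop, the shank points left (+y) and the handle points down (-x), from (341,150) to (328,405). The pin's axes are therefore nearly the world's axes, and it can go in from the chest's right side.

```bash
python3 - <<'E'
from h import *
from scipy.spatial.transform import Rotation as Ro
c=load('top0')
f=lambda x,y,z=None:pt(c,(x+.5)/5.3-.5+95,(y+.5)/5.3-.5+150,z)
A=f(248,520,.115);B=f(715,182,.115)
d=(A-B)[:2]; print('front',A,B,np.linalg.norm(d)); yaw=np.arctan2(d[1],d[0])-np.pi/2
ex=np.array([np.cos(yaw),np.sin(yaw)]);ey=np.array([-ex[1],ex[0]])
# jar caps: rows
caps=np.array([[.5116,.1067],[.5374,.0737],[.5447,.1322],[.5699,.0991],[.5771,.1586],[.5961,.1195]])
v=caps[5]-caps[1];w=caps[4]-caps[0];print('yaw deg',np.degrees(yaw),'caps x dir',np.degrees(np.arctan2(v[1],v[0])),np.degrees(np.arctan2(w[1],w[0])))
O=(A+B)[:2]/2+ex*.073; print('origin',O)
s=f(520,390); s2=f(520,390,.0865);print('staple',s,s2,[(s2[:2]-O)@ex,(s2[:2]-O)@ey])
# depth cloud near chest top view: rim points
print('bay',O-ey*.0425)
# lid: cloud with side view, points above z=.14
for n in('top0','side0'):
    q=load(n);vv,uu=np.mgrid[0:420,0:560];z=q['z_map'];k=z>0
    X=np.linalg.inv(q['K'])@np.stack([uu[k],vv[k],np.ones(k.sum())])*z[k];X=(q['R'].T@(X-q['t'][:,None])).T
    L=np.c_[(X[:,:2]-O)@ex,(X[:,:2]-O)@ey,X[:,2]]
    m=(L[:,0]>0)&(L[:,0]<.3)&(abs(L[:,1])<.14)&(L[:,2]>.14)&(L[:,2]<.4);M=L[m]
    for a in np.arange(.14,.4,.02):
        t=M[abs(M[:,2]-a)<.005]
        if len(t)>4: print(n,round(a,2),len(t),t.min(0)[:2].round(3),t.max(0)[:2].round(3))
    b=(L[:,0]>.09)&(L[:,0]<.5)&(abs(L[:,1])<.2)&(L[:,2]<.2); print('behind',[ (round(x,2),L[b&(abs(L[:,0]-x)<.01),2].max().round(3)) for x in np.arange(.1,.5,.03) if (b&(abs(L[:,0]-x)<.01)).any()])
g=lambda x,y:pt(c,(x+.5)/10-.5+255,(y+.5)/10-.5+222,.009)
h1,h2=g(341,150),g(328,405);print('handle',h1,h2,np.degrees(np.arctan2(*(h1-h2)[[1,0]])))
g=lambda x,y:pt(c,(x+.5)/10-.5+255,(y+.5)/10-.5+222,.007)
t,b=g(115,145),g(312,158);print('shank tip/base',t,b,np.degrees(np.arctan2(*(t-b)[[1,0]]))-90)
st=r.read_state();print(Ro.from_quat(st['eef_rot']).as_matrix().round(3))
E
```

```text
front [0.47494963 0.10266725 0.115     ] [ 0.61548464 -0.07603484  0.115     ] 0.22734231005053634
yaw deg 38.18224048370353 caps x dir 37.96272597073645 38.392122949296045
origin [0.60259868 0.05844223]
staple [0.53212117 0.00226152 0.08709703] [0.53218014 0.00234817 0.0865    ] [np.float64(-0.09002776820619895), np.float64(-0.0005623970153168889)]
bay [0.62887069 0.02503517]
top0 0.14 108 [ 0.076 -0.119] [0.105 0.119]
top0 0.16 240 [ 0.077 -0.12 ] [0.106 0.121]
top0 0.18 251 [ 0.076 -0.121] [0.107 0.121]
top0 0.2 89 [ 0.077 -0.121] [0.105 0.121]
top0 0.22 12 [ 0.078 -0.121] [0.09 0.12]
top0 0.24 10 [ 0.079 -0.121] [0.082 0.121]
top0 0.26 272 [ 0.079 -0.125] [0.109 0.125]
top0 0.28 184 [ 0.08  -0.121] [0.112 0.121]
top0 0.3 150 [ 0.113 -0.022] [0.127 0.021]
top0 0.32 80 [ 0.128 -0.022] [0.143 0.022]
top0 0.34 170 [ 0.142 -0.022] [0.157 0.022]
behind [(np.float64(0.1), np.float64(0.199)), (np.float64(0.13), np.float64(0.082)), (np.float64(0.16), np.float64(0.081)), (np.float64(0.19), np.float64(0.081)), (np.float64(0.22), np.float64(0.082)), (np.float64(0.25), np.float64(0.113)), (np
[... 813 characters left out ...]
4(0.1), np.float64(0.2)), (np.float64(0.13), np.float64(0.003)), (np.float64(0.16), np.float64(0.077)), (np.float64(0.19), np.float64(0.077)), (np.float64(0.22), np.float64(0.078)), (np.float64(0.25), np.float64(0.108)), (np.float64(0.28), np.float64(0.171)), (np.float64(0.31), np.float64(0.078)), (np.float64(0.34), np.float64(0.076)), (np.float64(0.37), np.float64(0.036)), (np.float64(0.4), np.float64(0.002))]
handle [ 0.51483937 -0.20900352  0.009     ] [ 0.45597937 -0.20735115  0.009     ] -1.6080351099768748
shank tip/base [ 0.5147472  -0.15667487  0.007     ] [ 0.51295654 -0.20240131  0.007     ] -2.242572830407866
[[ 0.366 -0.931 -0.001]
 [-0.931 -0.366  0.001]
 [-0.001  0.    -1.   ]]
```

```bash
python3 -m creep '[{"x":0.05,"y":0.034,"z":0,"spin":10},{"x":0.1,"y":0.068,"z":0,"spin":20},{"x":0.15,"y":0.1,"z":0,"spin":30},{"x":0.2,"y":0.134,"z":-0.02,"spin":40},{"x":0.24,"y":0.16,"z":-0.04,"spin":50},{"x":0.26,"y":0.175,"z":-0.06,"spin":60},{"x":0.271,"y":0.183,"z":-0.07,"spin":70},{"x":0.271,"y":0.183,"z":-0.08,"spin":72.8},{"x":0.271,"y":0.183,"z":-0.08,"spin":72.8}]' 0.087 20
python3 - <<'E'
from h import *
from scipy.spatial.transform import Rotation as Ro
c=snap('wrist','w1');im=c['pixels'];s=r.read_state()
M=Ro.from_quat(s['eef_rot']).as_matrix();print(M.round(3),s['ee_pos'])
print('cam',-c['R'].T@c['t'],c['R'][2])
hsv=cv2.cvtColor(im,cv2.COLOR_BGR2HSV);m=cv2.inRange(hsv,(100,100,50),(130,255,255));z=c['z_map']
cn=max(cv2.findContours(m,0,2)[0],key=cv2.contourArea)
P=np.float32([pt(c,*q[0],.032)[:2]*1000 for q in cn]);print(cv2.minAreaRect(P))
# beaker in top view
q=load('top0');print('beaker',[pt(q,*k,.075).round(3) for k in((400,188),(388,190),(416,192))])
E
```

```text
time: 1.23
ee_pos: [0.4992, -0.3982, 0.1334]
eef_rot: [0.999, 0.037, -0.001, -0.001]
ft_force: [0.3, -0.4, 0.1]
width: 0.0871
[[ 0.997  0.073 -0.001]
 [ 0.073 -0.997  0.001]
 [-0.001 -0.001 -1.   ]] [ 0.49941679 -0.3986124   0.13422971]
cam [ 0.49444743 -0.32779712  0.30369962] [ 0.01824241 -0.25599014 -0.96650725]
((500.9120788574219, -398.38250732421875), (42.38715744018555, 86.21695709228516), 3.2418527603149414)
beaker [array([ 0.625, -0.452,  0.075]), array([ 0.619, -0.425,  0.075]), array([ 0.617, -0.488,  0.075])]
```

View pics/w1.png

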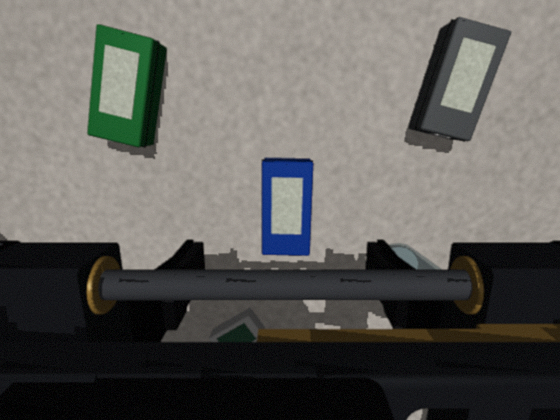

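The wrist view shows the blue box centred between the open fingers at (287,206), with the beaker just off the right finger at (410,260). I'll go down and grip high on the box.

```bash
python3 -m creep '[{"x":0.001,"y":0,"z":-0.04,"spin":0},{"x":0.001,"y":0,"z":-0.075,"spin":0},{"x":0.001,"y":0,"z":-0.095,"spin":0},{"x":0.001,"y":0,"z":-0.097,"spin":0},{"x":0.001,"y":0,"z":-0.097,"spin":0}]' && python3 -m creep '[{"x":0,"y":0,"z":0,"spin":0},{"x":0,"y":0,"z":0,"spin":0},{"x":0,"y":0,"z":0,"spin":0},{"x":0,"y":0,"z":0,"spin":0},{"x":0,"y":0,"z":0,"spin":0}]' 0.03 20
```

```text
time: 1.9
ee_pos: [0.5015, -0.3991, 0.039]
eef_rot: [0.999, 0.037, 0.001, 0.001]
ft_force: [0.1, 0.1, -0.1]
width: 0.087
time: 2.52
ee_pos: [0.5008, -0.3986, 0.0377]
eef_rot: [0.999, 0.037, 0.0, -0.0]
ft_force: [-0.4, -0.2, 0.5]
width: 0.0451
```

```bash
python3 -m creep '[{"x":0,"y":0,"z":0.03,"spin":0},{"x":0,"y":0,"z":0.08,"spin":0},{"x":0,"y":0.02,"z":0.13,"spin":-6},{"x":0.01,"y":0.06,"z":0.17,"spin":-15},{"x":0.02,"y":0.11,"z":0.19,"spin":-24},{"x":0.035,"y":0.16,"z":0.19,"spin":-33},{"x":0.05,"y":0.21,"z":0.19,"spin":-42},{"x":0.07,"y":0.26,"z":0.19,"spin":-51},{"x":0.09,"y":0.31,"z":0.19,"spin":-56},{"x":0.11,"y":0.36,"z":0.19,"spin":-56},{"x":0.12,"y":0.4,"z":0.19,"spin":-56},{"x":0.128,"y":0.4236,"z":0.19,"spin":-56}]' && python3 -m creep '[{"x":0,"y":0,"z":-0.02,"spin":0},{"x":0,"y":0,"z":-0.05,"spin":0}]'
python3 - <<'E'
from h import *
snap('wrist','w2'); print(r.read_state()['joint_positions'])
E
```

```text
time: 4.03
ee_pos: [0.6289, 0.028, 0.2276]
eef_rot: [0.9, -0.435, -0.0, -0.0]
ft_force: [0.1, -0.4, -1.2]
width: 0.0301
time: 4.28
ee_pos: [0.6294, 0.0256, 0.1778]
eef_rot: [0.9, -0.436, 0.001, -0.0]
ft_force: [0.6, 0.6, -0.1]
width: 0.0302
[ 0.25766088  0.40870035 -0.48452567  1.4845098   0.19268419  1.30069456
 -1.14742689]
```

View pics/w2.png

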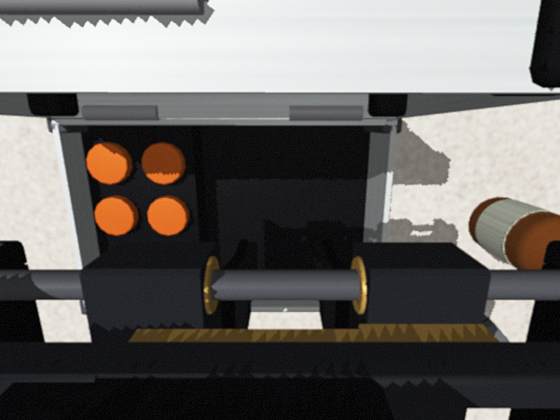

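The width reads 0.030 and no box is visible between the fingers, so the grip has been lost. I'll find the box.

```bash
python3 - <<'E'
from h import *
c=snap('top','top1');im=c['pixels'];hsv=cv2.cvtColor(im,cv2.COLOR_BGR2HSV)
m=cv2.inRange(hsv,(100,100,60),(130,255,255))
for cn in cv2.findContours(m,0,2)[0]:
    if cv2.contourArea(cn)>60:
        P=np.float32([pt(c,*q[0],.032)[:2]*1000 for q in cn]);print(cn.mean(0),cv2.minAreaRect(P))
d=cv2.absdiff(im,load('top0')['pixels']).max(2)
print([ (n,d[b:e,a:f].max(), d[b:e,a:f].mean().round(1)) for n,a,b,f,e in(('grey',300,172,348,202),('beaker',382,178,420,210),('cov',418,250,446,278),('green',310,288,358,322),('blue',345,228,400,262))])
x=pt(c,372,245);print(x)
E
python3 -c "
import cv2;a=cv2.imread('pics/top1.png')[170:290,290:450];cv2.imwrite('pics/t1c.png',cv2.resize(a,None,fx=4,fy=4))"
```

```text
[[ 12.33333333 310.45238095]] ((338.8047180175781, 398.36895751953125), (119.36608123779297, 21.71833610534668), 11.34661865234375)
[[370.42105263 245.68421053]] ((500.0938720703125, -398.46099853515625), (42.690338134765625, 87.3110122680664), 4.33089542388916)
[[280.65 124.65]] ((775.4172973632812, -181.90025329589844), (28.86097526550293, 28.006763458251953), 1.504607081413269)
[[147.67647059  76.20588235]] ((878.5888061523438, 132.4871063232422), (39.07809829711914, 112.43807220458984), 2.027543783187866)
[[352.64375  79.93125]] ((877.391357421875, -332.1750793457031), (130.82473754882812, 220.16897583007812), 5.745594501495361)
[('grey', np.uint8(94), np.float64(26.6)), ('beaker', np.uint8(16), np.float64(10.2)), ('cov', np.uint8(15), np.float64(10.8)), ('green', np.uint8(93), np.float64(61.7)), ('blue', np.uint8(15), np.float64(10.6))]
[ 0.49878322 -0.39792176  0.03360748]
```

The box hasn't moved, at (500,-398). The fingers were still closing when I lifted: 45.1 mm is wider than the 44 mm box. I'll go back and allow more time to close.

```bash
python3 -m creep '[{"x":0,"y":-0.02,"z":0.05,"spin":0},{"x":-0.01,"y":-0.07,"z":0.05,"spin":5},{"x":-0.03,"y":-0.12,"z":0.05,"spin":14},{"x":-0.05,"y":-0.17,"z":0.04,"spin":23},{"x":-0.065,"y":-0.22,"z":0.03,"spin":32},{"x":-0.08,"y":-0.27,"z":0.01,"spin":41},{"x":-0.1,"y":-0.32,"z":-0.01,"spin":50},{"x":-0.115,"y":-0.37,"z":-0.03,"spin":56},{"x":-0.128,"y":-0.41,"z":-0.05,"spin":56},{"x":-0.128,"y":-0.4236,"z":-0.08,"spin":56},{"x":-0.128,"y":-0.4236,"z":-0.08,"spin":56}]' 0.087 && python3 -m creep '[{"x":0,"y":0,"z":-0.04,"spin":0},{"x":0,"y":0,"z":-0.062,"spin":0},{"x":0,"y":0,"z":-0.062,"spin":0}]' && python3 -m creep '[{"x":0,"y":0,"z":0,"spin":0},{"x":0,"y":0,"z":0,"spin":0},{"x":0,"y":0,"z":0,"spin":0},{"x":0,"y":0,"z":0,"spin":0},{"x":0,"y":0,"z":0,"spin":0},{"x":0,"y":0,"z":0,"spin":0},{"x":0,"y":0,"z":0,"spin":0},{"x":0,"y":0,"z":0,"spin":0}]' 0.03 25 && python3 -m creep '[{"x":0,"y":0,"z":0.02,"spin":0},{"x":0,"y":0,"z":0.05,"spin":0}]'
```

```text
time: 5.75
ee_pos: [0.4993, -0.3992, 0.0965]
eef_rot: [0.999, 0.036, -0.001, -0.001]
ft_force: [-0.4, 0.3, 0.7]
width: 0.0865
time: 6.12
ee_pos: [0.5013, -0.3972, 0.0362]
eef_rot: [0.999, 0.038, -0.0, -0.001]
ft_force: [-0.2, 0.3, 0.2]
width: 0.0871
time: 7.12
ee_pos: [0.5009, -0.3986, 0.0357]
eef_rot: [0.999, 0.037, 0.0, -0.0]
ft_force: [-0.3, 0.1, -0.5]
width: 0.0307
time: 7.38
ee_pos: [0.5006, -0.3983, 0.0868]
eef_rot: [0.999, 0.037, -0.0, -0.0]
ft_force: [0.5, -0.3, 0.7]
width: 0.0298
```

```bash
python3 - <<'E'
from h import *
c=snap('wrist','w3')
E
```

```text
(no output)
```

View pics/w3.png

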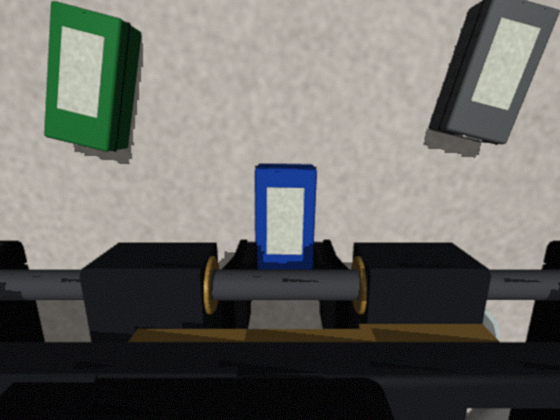

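```bash
python3 - <<'E'
from h import *
c=load('w3');s=r.read_state();T=s['ee_pos']
for k in((285,175),(285,220),(260,255),(312,255),(285,258)): print(k,pt(c,*k).round(4))
for d in(0,-.006,-.025): print('tcp',d,proj(c,T+[0,0,d]))
for x in(-.0149,.0149): print(proj(c,T+[x,0,-.025]))
for k in((255,163),(316,163)): print(pt(c,*k,.032),pt(c,*k,.083))
# what is at tip region
for v in(235,245,255,262): print(v,[pt(c,u,v).round(3).tolist() for u in(236,246,326,336)])
E
```

```text
(285, 175) [ 0.4984 -0.3626  0.0316]
(285, 220) [ 0.5008 -0.3951  0.0327]
(260, 255) [ 0.4843 -0.4236  0.0325]
(312, 255) [ 0.5231 -0.4211  0.0315]
(285, 258) [ 0.5031 -0.4249  0.0318]
tcp 0 [287.95824024 259.59679279]
tcp -0.006 [287.85721796 255.29879154]
tcp -0.025 [287.57554481 243.31498405]
[263.7157825  241.62928253]
[311.36685296 244.99584925]
[ 0.47707956 -0.35579172  0.032     ] [ 0.48128109 -0.3494528   0.083     ]
[ 0.51914965 -0.35262704  0.032     ] [ 0.5138146  -0.34700549  0.083     ]
235 [[0.462, -0.421, -0.0], [0.47, -0.42, 0.0], [0.537, -0.415, 0.0], [0.545, -0.415, 0.0]]
245 [[0.462, -0.43, -0.0], [0.48, -0.389, 0.101], [0.521, -0.385, 0.104], [0.546, -0.424, -0.0]]
255 [[0.477, -0.388, 0.117], [0.482, -0.39, 0.114], [0.52, -0.387, 0.114], [0.547, -0.432, 0.001]]
262 [[0.479, -0.389, 0.124], [0.483, -0.39, 0.121], [0.519, -0.387, 0.121], [0.523, -0.385, 0.124]]
```

```bash
python3 - <<'E'
from h import *
for n in('w3','w1'):
    c=load(n); print(n)
    for v in range(228,272,4): print(v,[int(round(pt(c,u,v)[2]*1000)) for u in (range(228,348,5) if n=='w3' else list(range(170,212,4))+list(range(360,402,4)))])
E
```

```text
w3
228 [0, 0, 0, 0, 0, 0, 32, 32, 32, 32, 33, 32, 33, 32, 32, 32, 32, 31, 0, 0, 0, 0, 0, 0]
232 [0, 0, 0, 0, 0, 0, 32, 32, 33, 32, 32, 33, 33, 32, 32, 32, 32, 31, 0, 0, 0, 0, 1, 0]
236 [0, 0, 0, 0, 0, 0, 32, 32, 32, 32, 32, 32, 32, 32, 33, 31, 32, 31, 0, 0, 0, 0, 0, 0]
240 [0, 0, 0, 97, 0, 0, 32, 32, 32, 32, 33, 33, 32, 33, 33, 32, 32, 31, 0, 95, 96, 0, 0, 0]
244 [0, 0, 102, 102, 98, 98, 32, 32, 32, 33, 32, 32, 32, 32, 33, 32, 32, 96, 99, 100, 102, 0, 0, 0]
248 [0, 0, 107, 108, 104, 104, 32, 32, 32, 33, 32, 33, 33, 32, 33, 32, 32, 97, 104, 105, 109, 106, 0, 0]
252 [-1, 0, 113, 112, 109, 108, 32, 32, 33, 32, 33, 32, 33, 33, 32, 32, 32, 97, 109, 109, 113, 113, 0, 0]
256 [0, 117, 118, 116, 115, 113, 32, 32, 32, 32, 32, 32, 32, 32, 32, 32, 32, 98, 114, 114, 118, 118, 0, 0]
260 [0, 122, 122, 119, 120, 115, 32, 32, 32, 32, 32, 32, 32, 32, 32, 32, 32, 98, 118, 119, 119, 122, 122, -1]
264 [126, 127, 124, 123, 123, 115, 32, 32, 32, 32, 32, 32, 32, 32, 32, 32, 32, 99, 120, 123, 123, 126, 127, 126]
268 [131, 131, 129, 127, 128, 118, 32, 33, 32, 32, 33, 32, 32, 33, 32, 32, 32, 104, 121, 127, 127
[... 339 characters left out ...]
9, 148, 146, 146, 143, 0, 0, 0, 0, 144, 145, 146, 149, 149, 2, 4, 6, 7]
248 [0, -1, 153, 155, 154, 151, 151, 150, 144, 0, 0, 0, 0, 146, 151, 151, 151, 154, 154, 16, 17, 18]
252 [0, 1, 159, 159, 157, 156, 156, 152, 144, 0, 0, 0, 0, 147, 153, 156, 156, 157, 159, 160, 26, 29]
256 [0, 165, 165, 162, 161, 161, 160, 153, 145, 0, 0, 0, 0, 147, 154, 160, 161, 161, 163, 165, 164, 38]
260 [169, 169, 167, 165, 166, 165, 159, 152, 146, 0, 0, 0, 0, 147, 154, 161, 166, 165, 166, 167, 169, 169]
264 [173, 171, 170, 170, 169, 165, 160, 153, 146, 0, 0, 0, 0, 148, 155, 161, 167, 169, 170, 170, 172, 173]
268 [178, 174, 174, 174, 171, 166, 162, 156, 148, 0, 0, 0, 143, 150, 157, 163, 167, 172, 174, 174, 174, 178]
```

Depth from the wrist camera shows the real fingertips about 9 mm above the reported TCP, when they should be 25 mm below it. The bench reads z = 0 in the same picture. The fingers therefore closed above the box, and I need to work about 34 mm lower than reported. I'll approach in steps, watching the force.

```bash
python3 -m creep '[{"x":0,"y":0,"z":-0.01,"spin":0},{"x":0,"y":0,"z":-0.02,"spin":0},{"x":0,"y":0,"z":-0.03,"spin":0},{"x":0,"y":0,"z":-0.035,"spin":0},{"x":0,"y":0,"z":-0.035,"spin":0}]' 0.066 && python3 -m creep '[{"x":0,"y":0,"z":-0.01,"spin":0},{"x":0,"y":0,"z":-0.02,"spin":0},{"x":0,"y":0,"z":-0.03,"spin":0},{"x":0,"y":0,"z":-0.03,"spin":0}]'
python3 - <<'E'
from h import *
c=snap('wrist','w4');s=r.read_state();print(s['ee_pos'],s['ft_force'],s['width'])
for v in range(228,272,4): print(v,[int(round(pt(c,u,v)[2]*1000)) for u in range(192,384,8)])
E
```

```text
time: 8.05
ee_pos: [0.5005, -0.3983, 0.0499]
eef_rot: [0.999, 0.037, -0.0, -0.0]
ft_force: [0.7, -0.2, -0.5]
width: 0.0644
time: 8.55
ee_pos: [0.5002, -0.3982, 0.0194]
eef_rot: [0.999, 0.037, -0.001, -0.001]
ft_force: [-0.5, -0.4, -0.3]
width: 0.0661
[ 0.50059737 -0.39845413  0.02018033] [ 0.29444732  0.2081554  -0.15161892] 0.06582147589520015
228 [0, 0, 0, -1, 0, 0, 0, 32, 32, 32, 33, 33, 33, 33, 32, 32, 32, 0, 0, 0, 0, 0, 0, 0]
232 [0, 0, 0, 0, 0, 0, 0, 32, 33, 33, 33, 33, 32, 32, 32, 33, 32, 1, 0, 0, 0, 0, 0, 0]
236 [0, 0, 0, 0, 0, 0, 0, 32, 32, 32, 33, 32, 32, 32, 33, 32, 32, 1, 0, 0, 0, 0, 0, 0]
240 [0, 0, 29, -1, 0, 0, 0, 32, 32, 32, 33, 33, 33, 33, 32, 32, 32, 1, 0, 0, 0, 29, 0, 0]
244 [0, 0, 36, 31, 0, 0, 0, 32, 32, 33, 32, 33, 32, 33, 33, 32, 32, 0, 0, 0, 31, 35, 0, 0]
248 [0, 39, 40, 37, -1, 0, 0, 32, 32, 32, 32, 33, 33, 33, 33, 32, 32, 0, 0, 0, 37, 38, 41, 0]
252 [0, 46, 42, 42, 0, 0, 0, 32, 32, 33, 32, 32, 33, 32, 33, 32, 32, 0, 0, 1, 41, 42, 46, 0]
256 [0, 50, 47, 44, 0, 0, 0, 32, 32, 33, 33, 32, 32, 32, 32, 32, 32, 0, 0, 0, 42, 46, 51, 0]
260 [55, 53, 51, 45, 0, 0, 0, 32, 32, 32, 33, 33, 32, 33, 32, 32, 32, 0, 0, 0, 43, 51, 52, 55]
264 [59, 56, 56, 45, 0, 0, 0, 32, 32, 32, 33, 32, 33, 32, 32, 32, 32, 0, 0, 0, 44, 55, 55, 59]
268 [63, 60, 59, 48, 29, 1, 1, 32, 33, 33, 33, 33, 33, 33, 33, 32, 33, 0, 1, 1, 45, 58, 60, 63]
```

```bash
python3 -m creep '[{"x":0,"y":0,"z":-0.01,"spin":0},{"x":0,"y":0,"z":-0.019,"spin":0},{"x":0,"y":0,"z":-0.019,"spin":0}]' && python3 -m creep '[{"x":0,"y":0,"z":0,"spin":0},{"x":0,"y":0,"z":0,"spin":0},{"x":0,"y":0,"z":0,"spin":0},{"x":0,"y":0,"z":0,"spin":0},{"x":0,"y":0,"z":0,"spin":0}]' 0.03 25 && python3 -m creep '[{"x":0,"y":0,"z":0.01,"spin":0},{"x":0,"y":0,"z":0.02,"spin":0}]'
```

```text
time: 8.98
ee_pos: [0.5002, -0.3982, 0.0005]
eef_rot: [0.999, 0.037, -0.001, -0.001]
ft_force: [0.2, 0.4, 0.0]
width: 0.0663
time: 9.6
ee_pos: [0.5009, -0.3987, 0.0019]
eef_rot: [0.999, 0.037, 0.0, 0.0]
ft_force: [-0.5, -0.1, 2.5]
width: 0.0437
time: 9.85
ee_pos: [0.5008, -0.3985, 0.0223]
eef_rot: [0.999, 0.037, 0.0, -0.0]
ft_force: [0.2, -0.4, -2.3]
width: 0.0439
```

```bash
python3 -m creep '[{"x":0,"y":0,"z":0.03,"spin":0},{"x":0,"y":0,"z":0.08,"spin":0},{"x":0,"y":0.02,"z":0.13,"spin":-6},{"x":0.01,"y":0.06,"z":0.16,"spin":-15},{"x":0.02,"y":0.11,"z":0.17,"spin":-24},{"x":0.035,"y":0.16,"z":0.17,"spin":-33},{"x":0.05,"y":0.21,"z":0.17,"spin":-42},{"x":0.07,"y":0.26,"z":0.17,"spin":-51},{"x":0.09,"y":0.31,"z":0.17,"spin":-56},{"x":0.11,"y":0.36,"z":0.17,"spin":-56},{"x":0.12,"y":0.4,"z":0.17,"spin":-56},{"x":0.128,"y":0.4236,"z":0.17,"spin":-56}]' && python3 -m creep '[{"x":0,"y":0,"z":-0.02,"spin":0},{"x":0,"y":0,"z":-0.06,"spin":0},{"x":0,"y":0,"z":-0.09,"spin":0},{"x":0,"y":0,"z":-0.11,"spin":0},{"x":0,"y":0,"z":-0.12,"spin":0},{"x":0,"y":0,"z":-0.124,"spin":0},{"x":0,"y":0,"z":-0.127,"spin":0},{"x":0,"y":0,"z":-0.127,"spin":0}]'
```

```text
time: 11.35
ee_pos: [0.6289, 0.0281, 0.1924]
eef_rot: [0.9, -0.435, 0.0, -0.001]
ft_force: [0.3, -1.0, -0.5]
width: 0.044
time: 12.35
ee_pos: [0.6292, 0.025, 0.0652]
eef_rot: [0.9, -0.436, 0.0, -0.0]
ft_force: [-0.4, 0.3, -1.6]
width: 0.0439
```

```bash
python3 -m creep '[{"x":0,"y":0,"z":-0.002,"spin":0},{"x":0,"y":0,"z":-0.003,"spin":0},{"x":0,"y":0,"z":-0.004,"spin":0},{"x":0,"y":0,"z":-0.004,"spin":0}]' && python3 -m creep '[{"x":0,"y":0,"z":0,"spin":0},{"x":0,"y":0,"z":0,"spin":0},{"x":0,"y":0,"z":0,"spin":0},{"x":0,"y":0,"z":0,"spin":0}]' 0.068
```

```text
time: 12.85
ee_pos: [0.629, 0.025, 0.0619]
eef_rot: [0.9, -0.436, 0.0, 0.0]
ft_force: [-5.1, -1.3, 8.5]
width: 0.0442
time: 13.35
ee_pos: [0.6288, 0.025, 0.0606]
eef_rot: [0.9, -0.436, -0.0, 0.0]
ft_force: [0.5, 0.9, -0.4]
width: 0.0668
```

```bash
python3 -m creep '[{"x":0,"y":0,"z":0.03,"spin":0},{"x":0,"y":0,"z":0.09,"spin":0},{"x":0,"y":0,"z":0.15,"spin":0},{"x":-0.01,"y":-0.02,"z":0.21,"spin":10},{"x":-0.01,"y":-0.04,"z":0.235,"spin":20},{"x":0,"y":-0.05,"z":0.235,"spin":30},{"x":0.01,"y":-0.05,"z":0.235,"spin":40},{"x":0.02,"y":-0.04,"z":0.235,"spin":50},{"x":0.03,"y":-0.03,"z":0.235,"spin":60},{"x":0.05,"y":-0.01,"z":0.235,"spin":70},{"x":0.08,"y":0.02,"z":0.235,"spin":80},{"x":0.11,"y":0.04,"z":0.235,"spin":90}]' 0 30 && python3 -m creep '[{"x":0.031,"y":0.023,"z":0,"spin":0},{"x":0.031,"y":0.023,"z":0,"spin":0}]'
python3 - <<'E'
from h import *
c=snap('top','top2');snap('side','side2');s=r.read_state()
print(s['ee_pos'],s['joint_positions'],s['width'])
O=np.array([.6026,.0584]);a=np.radians(38.2);ex=np.array([np.cos(a),np.sin(a)]);ey=np.array([-ex[1],ex[0]])
d=s['ee_pos'][:2]-O;print('chest',d@ex,d@ey)
c=snap('wrist','w5')
# blue box in bay
hsv=cv2.cvtColor(c['pixels'],cv2.COLOR_BGR2HSV)
E
```

```text
time: 14.85
ee_pos: [0.7395, 0.0663, 0.2957]
eef_rot: [0.944, 0.331, 0.0, -0.0]
ft_force: [0.4, -1.0, -0.4]
width: 0.0002
time: 15.1
ee_pos: [0.7704, 0.0911, 0.2927]
eef_rot: [0.944, 0.329, -0.001, -0.001]
ft_force: [-0.4, 0.5, -0.2]
width: 0.0006
[0.76976756 0.08826834 0.29507565] [ 0.09986069  0.76070844 -0.66698682  0.74323009  0.44694795  1.7389815
  0.32972323] 0.000834231795684249
chest 0.1498406094715851 -0.07990557924954017
```

View pics/side2.png

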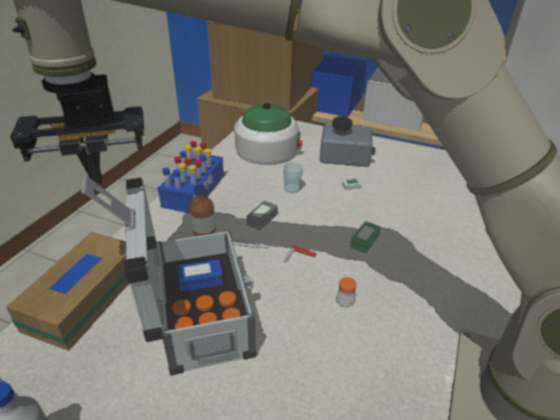

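The box lies flat in the bay at (200,272), and the closed fingers are behind the lid, at its right-hand end, clear of the hasp at (105,200). Now I'll push the lid along its arc.

```bash
python3 -m creep '[{"x":0,"y":0,"z":-0.03,"spin":0},{"x":0,"y":0,"z":-0.06,"spin":0},{"x":0,"y":0,"z":-0.069,"spin":0},{"x":-0.016,"y":-0.012,"z":-0.069,"spin":0},{"x":-0.027,"y":-0.021,"z":-0.068,"spin":0},{"x":-0.038,"y":-0.03,"z":-0.066,"spin":0},{"x":-0.048,"y":-0.038,"z":-0.065,"spin":0},{"x":-0.057,"y":-0.045,"z":-0.066,"spin":0},{"x":-0.065,"y":-0.051,"z":-0.068,"spin":0},{"x":-0.073,"y":-0.0575,"z":-0.07,"spin":0},{"x":-0.081,"y":-0.064,"z":-0.073,"spin":0},{"x":-0.089,"y":-0.07,"z":-0.077,"spin":0}]' && python3 -m creep '[{"x":-0.008,"y":-0.006,"z":-0.006,"spin":0},{"x":-0.015,"y":-0.012,"z":-0.012,"spin":0},{"x":-0.022,"y":-0.017,"z":-0.018,"spin":0}]'
```

```text
time: 16.75
ee_pos: [0.682, 0.0181, 0.2226]
eef_rot: [0.945, 0.328, 0.003, 0.001]
ft_force: [1.6, 1.3, 7.8]
width: 0.0006
time: 17.12
ee_pos: [0.6597, 0.0004, 0.2038]
eef_rot: [0.945, 0.327, 0.002, 0.001]
ft_force: [1.2, -1.1, 5.7]
width: 0.0006
```

```bash
python3 -m creep '[{"x":-0.006,"y":-0.005,"z":-0.007,"spin":0},{"x":-0.01,"y":-0.008,"z":-0.014,"spin":0},{"x":-0.014,"y":-0.011,"z":-0.021,"spin":0},{"x":-0.018,"y":-0.014,"z":-0.028,"spin":0},{"x":-0.022,"y":-0.017,"z":-0.036,"spin":0},{"x":-0.025,"y":-0.02,"z":-0.044,"spin":0},{"x":-0.028,"y":-0.022,"z":-0.052,"spin":0},{"x":-0.0305,"y":-0.024,"z":-0.06,"spin":0},{"x":-0.0305,"y":-0.024,"z":-0.064,"spin":0},{"x":-0.0305,"y":-0.024,"z":-0.067,"spin":0}]'
python3 - <<'E'
from h import *
O=np.array([.6026,.0584]);a=np.radians(38.2);ex=np.array([np.cos(a),np.sin(a)]);ey=np.array([-ex[1],ex[0]])
snap('side','side3');snap('top','top3')
for n in('side3','top3'):
    q=load(n);vv,uu=np.mgrid[0:420,0:560];z=q['z_map'];k=z>0
    X=np.linalg.inv(q['K'])@np.stack([uu[k],vv[k],np.ones(k.sum())])*z[k];X=(q['R'].T@(X-q['t'][:,None])).T
    L=np.c_[(X[:,:2]-O)@ex,(X[:,:2]-O)@ey,X[:,2]]
    for x in(-.06,-.03,.0,.03,.06):
        t=L[(abs(L[:,0]-x)<.006)&(L[:,1]>.03)&(L[:,1]<.11)&(L[:,2]>.1)];print(n,x,len(t),np.median(t[:,2]) if len(t) else 0)
    t=L[(abs(L[:,1])<.02)&(L[:,2]>.13)&(L[:,2]<.26)&(L[:,0]<-.085)]; print(t[t[:,0].argsort()][::max(1,len(t)//12)].round(3).tolist())
E
```

```text
time: 18.38
ee_pos: [0.6281, -0.0237, 0.1372]
eef_rot: [0.945, 0.327, -0.0, 0.001]
ft_force: [-24.1, -6.3, 50.8]
width: 0.0007
side3 -0.06 224 0.1446713772401847
side3 -0.03 233 0.14500021403275884
side3 0.0 238 0.14495511858560467
side3 0.03 244 0.1449612499011419
side3 0.06 246 0.14472423967105857
[[-0.159, 0.003, 0.19], [-0.154, 0.0, 0.187], [-0.149, 0.005, 0.181], [-0.144, -0.019, 0.178], [-0.134, -0.012, 0.171], [-0.126, -0.019, 0.167], [-0.117, -0.009, 0.159], [-0.112, -0.01, 0.157], [-0.107, -0.014, 0.155], [-0.101, 0.019, 0.149], [-0.096, 0.008, 0.145], [-0.091, 0.02, 0.139], [-0.086, 0.018, 0.139]]
top3 -0.06 119 0.1461188873449918
top3 -0.03 164 0.1464449847059645
top3 0.0 206 0.1462893237255703
top3 0.03 226 0.146376741674073
top3 0.06 221 0.1459392613382693
[]
```

The lid is shut: its top reads 0.145–0.146 everywhere. The hasp stands about 35° above horizontal. Next I'll lift, turn, and go above the hasp.

```bash
python3 -m creep '[{"x":0,"y":0,"z":0.02,"spin":0},{"x":0,"y":0,"z":0.06,"spin":0},{"x":-0.01,"y":0,"z":0.08,"spin":-10},{"x":-0.03,"y":0,"z":0.08,"spin":-20},{"x":-0.05,"y":0,"z":0.08,"spin":-30},{"x":-0.07,"y":0.002,"z":0.08,"spin":-40},{"x":-0.085,"y":0.004,"z":0.08,"spin":-50},{"x":-0.1,"y":0.006,"z":0.08,"spin":-60},{"x":-0.11,"y":0.0085,"z":0.08,"spin":-70},{"x":-0.1186,"y":0.0085,"z":0.08,"spin":-80},{"x":-0.1186,"y":0.0085,"z":0.08,"spin":-90},{"x":-0.1186,"y":0.0085,"z":0.08,"spin":-90}]' && python3 -m creep '[{"x":0,"y":0,"z":-0.02,"spin":0},{"x":0,"y":0,"z":-0.035,"spin":0},{"x":0,"y":0,"z":-0.045,"spin":0},{"x":0,"y":0,"z":-0.055,"spin":0},{"x":0,"y":0,"z":-0.065,"spin":0},{"x":0,"y":0,"z":-0.075,"spin":0},{"x":0,"y":0,"z":-0.085,"spin":0},{"x":0,"y":0,"z":-0.095,"spin":0}]'
python3 - <<'E'
from h import *
snap('wrist','w6');snap('side','side4')
E
```

```text
time: 19.98
ee_pos: [0.5097, -0.0139, 0.2136]
eef_rot: [0.9, -0.435, -0.0, -0.0]
ft_force: [-0.4, -0.5, -0.1]
width: 0.0003
time: 20.98
ee_pos: [0.5101, -0.0143, 0.1182]
eef_rot: [0.9, -0.436, 0.0, -0.0]
ft_force: [0.0, 0.8, 2.4]
width: 0.0
```

View pics/side4.png

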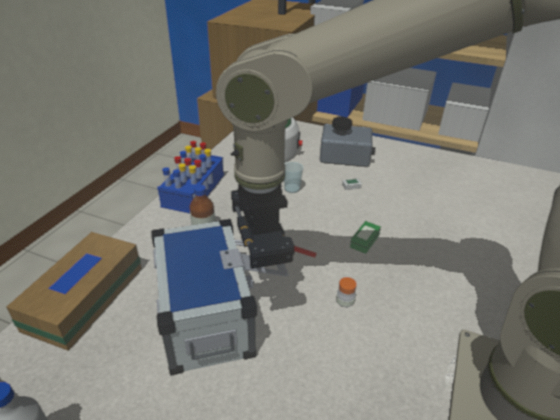

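The side view shows the lid shut with the fingers on top of the hasp, at about (235,258). Next I push the hasp down, then inward.

```bash
python3 -m creep '[{"x":0,"y":0,"z":-0.008,"spin":0},{"x":0,"y":0,"z":-0.016,"spin":0},{"x":0.003,"y":0.002,"z":-0.02,"spin":0},{"x":0.007,"y":0.005,"z":-0.023,"spin":0},{"x":0.011,"y":0.0085,"z":-0.026,"spin":0},{"x":0.015,"y":0.012,"z":-0.028,"spin":0},{"x":0.018,"y":0.014,"z":-0.029,"spin":0},{"x":0.021,"y":0.0165,"z":-0.029,"spin":0},{"x":0.0225,"y":0.0177,"z":-0.029,"spin":0},{"x":0.0225,"y":0.0177,"z":-0.029,"spin":0}]'
```

```text
time: 22.32
ee_pos: [0.5276, -0.0006, 0.0892]
eef_rot: [0.899, -0.437, -0.003, 0.005]
ft_force: [-30.4, -14.0, 22.3]
width: 0.0004
```

```bash
python3 -m creep '[{"x":-0.015,"y":-0.012,"z":0,"spin":0},{"x":-0.04,"y":-0.032,"z":0.01,"spin":0},{"x":-0.08,"y":-0.063,"z":0.03,"spin":0},{"x":-0.12,"y":-0.093,"z":0.05,"spin":0}]'
python3 - <<'E'
from h import *
O=np.array([.6026,.0584]);a=np.radians(38.2);ex=np.array([np.cos(a),np.sin(a)]);ey=np.array([-ex[1],ex[0]])
ims=[]
for n in('side','top','wrist'):
    q=snap(n,n+'5');vv,uu=np.mgrid[0:420,0:560];z=q['z_map'];k=z>0
    X=np.linalg.inv(q['K'])@np.stack([uu[k],vv[k],np.ones(k.sum())])*z[k];X=(q['R'].T@(X-q['t'][:,None])).T
    L=np.c_[(X[:,:2]-O)@ex,(X[:,:2]-O)@ey,X[:,2]]
    m=(abs(L[:,1])<.024)&(L[:,2]>.03)&(L[:,2]<.15)&(L[:,0]>-.2)&(L[:,0]<-.072)
    t=L[m];print(n,len(t))
    for h in np.arange(.035,.15,.008):
        w=t[abs(t[:,2]-h)<.004]
        if len(w): print('  z %.3f n %d x %.4f..%.4f y %.3f..%.3f'%(h,len(w),w[:,0].min(),w[:,0].max(),w[:,1].min(),w[:,1].max()))
    u,v=proj(q,[*(O-ex*.09),.09]).astype(int);print(u,v)
    cr=q['pixels'][max(0,v-45):v+45,max(0,u-60):u+60];ims.append(cv2.resize(cr,(400,300),interpolation=cv2.INTER_CUBIC))
cv2.imwrite('pics/hasp5.png',np.vstack([np.hstack([ims[0],ims[1]]),np.hstack([ims[2],0*ims[2]])]))
E
```

```text
time: 22.82
ee_pos: [0.4113, -0.0904, 0.1402]
eef_rot: [0.9, -0.436, 0.0, -0.0]
ft_force: [1.1, -1.2, 0.5]
width: 0.0007
side 182
  z 0.059 n 1 x -0.0947..-0.0947 y 0.006..0.006
  z 0.067 n 24 x -0.1009..-0.0911 y -0.006..0.008
  z 0.075 n 8 x -0.1011..-0.0957 y 0.002..0.008
  z 0.083 n 47 x -0.1008..-0.0877 y -0.008..0.009
  z 0.091 n 1 x -0.0945..-0.0945 y -0.000..-0.000
  z 0.123 n 2 x -0.0813..-0.0812 y 0.020..0.021
  z 0.131 n 8 x -0.0845..-0.0792 y -0.014..0.024
  z 0.139 n 25 x -0.0840..-0.0791 y -0.021..0.024
  z 0.147 n 66 x -0.0795..-0.0721 y -0.021..0.024
246 276
top 354
  z 0.035 n 1 x -0.0828..-0.0828 y 0.016..0.016
  z 0.043 n 20 x -0.0841..-0.0744 y -0.021..0.022
  z 0.051 n 13 x -0.0820..-0.0796 y -0.021..0.020
  z 0.059 n 6 x -0.0813..-0.0766 y -0.020..0.021
  z 0.067 n 13 x -0.1004..-0.0784 y -0.022..0.018
  z 0.075 n 12 x -0.1001..-0.0774 y -0.024..0.020
  z 0.083 n 51 x -0.1005..-0.0802 y -0.018..0.017
  z 0.091 n 43 x -0.1009..-0.0771 y -0.024..0.024
  z 0.099 n 14 x -0.0816..-0.0756 y -0.024..0.021
  z 0.107 n 13 x -0.0816..-0.0806 y -0.022..0.018
  z 0.115 n 18 x -0.0817..-0.0764 y -0.024..0.020
  z 0.123 n 2 x -0.0812..-0.0810 y -0.001..0.010
  z 0.131 n 9 x -0.0831..-0.0783 y -0.022..0.024
  z 0.139 n 63 x -0.0837..-0.0772 y -0.023..0.024
  z 0.147 n 76 x -0.0792..-0.0723 y -0.024..0.024
192 223
wrist 289
  z 0.067 n 76 x -0.1012..-0.0995 y -0.008..0.008
  z 0.075 n 108 x -0.1011..-0.0997 y -0.007..0.008
  z 0.083 n 103 x -0.1014..-0.1001 y -0.007..0.008
  z 0.091 n 2 x -0.1011..-0.1011 y -0.004..0.005
283 -22
```

View pics/hasp5.png

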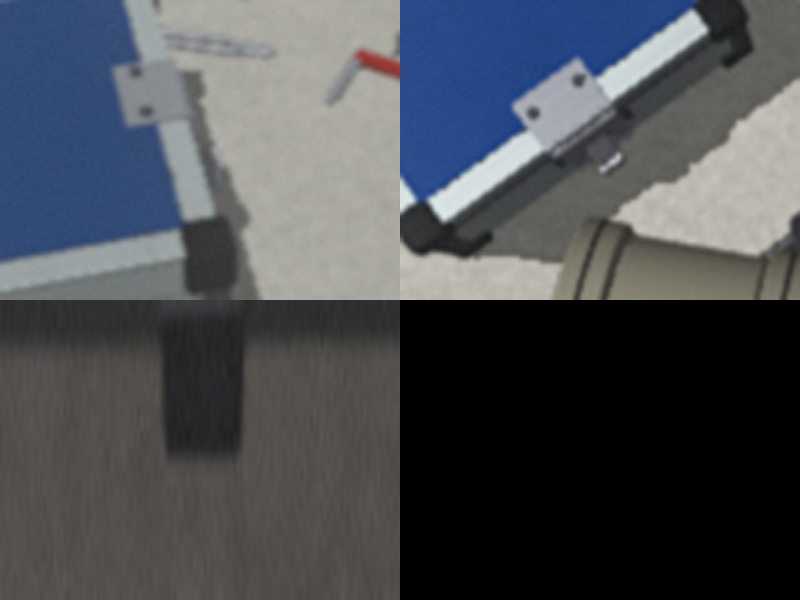

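The hasp is flat: its outer face is at x = -0.0816 at z = 0.115 and at z = 0.05. The staple stands through the slot, with its end at -0.101 and its centre at y = 0.000. Now I'll go to the pin and measure it from above.

```bash
python3 -m creep '[{"x":0.01,"y":-0.03,"z":0,"spin":-10},{"x":0.03,"y":-0.07,"z":0,"spin":-20},{"x":0.05,"y":-0.1,"z":-0.01,"spin":-30},{"x":0.062,"y":-0.117,"z":-0.02,"spin":-39.9},{"x":0.062,"y":-0.117,"z":-0.02,"spin":-39.9},{"x":0.062,"y":-0.117,"z":-0.02,"spin":-39.9}]' 0.04 20
python3 - <<'E'
from h import *
c=snap('wrist','w7');im=c['pixels'];s=r.read_state();print(s['ee_pos'],s['eef_rot'],s['width'])
hsv=cv2.cvtColor(im,cv2.COLOR_BGR2HSV);m=cv2.inRange(hsv,(0,120,60),(10,255,255))|cv2.inRange(hsv,(170,120,60),(180,255,255))
cn=max(cv2.findContours(m,0,2)[0],key=cv2.contourArea);print(cv2.boundingRect(cn))
P=np.float32([pt(c,*q[0],.009)[:2]*1000 for q in cn]);print(cv2.minAreaRect(P))
x,y,w,h=cv2.boundingRect(cn);cx,cy=x+w//2,y+h//2
# height map around for fingers/pin
x0,y0=max(0,cx-140),max(0,cy-105);cr=im[y0:y0+210,x0:x0+280];print(x0,y0);cv2.imwrite('pics/w7c.png',cv2.resize(cr,None,fx=2.8,fy=2.8,interpolation=cv2.INTER_CUBIC))
E
```

```text
time: 23.72
ee_pos: [0.4746, -0.2054, 0.1196]
eef_rot: [-0.699, 0.715, 0.0, 0.0]
ft_force: [-0.3, 0.1, 0.8]
width: 0.0395
[ 0.47456698 -0.20551583  0.11986676] [-6.98547284e-01  7.15563855e-01 -5.97547492e-05  2.38985145e-04] 0.039809027865257016
(282, 158, 14, 68)
((486.14947509765625, -208.2296142578125), (11.236244201660156, 60.391822814941406), 88.54388427734375)
149 87
```

View pics/w7c.png

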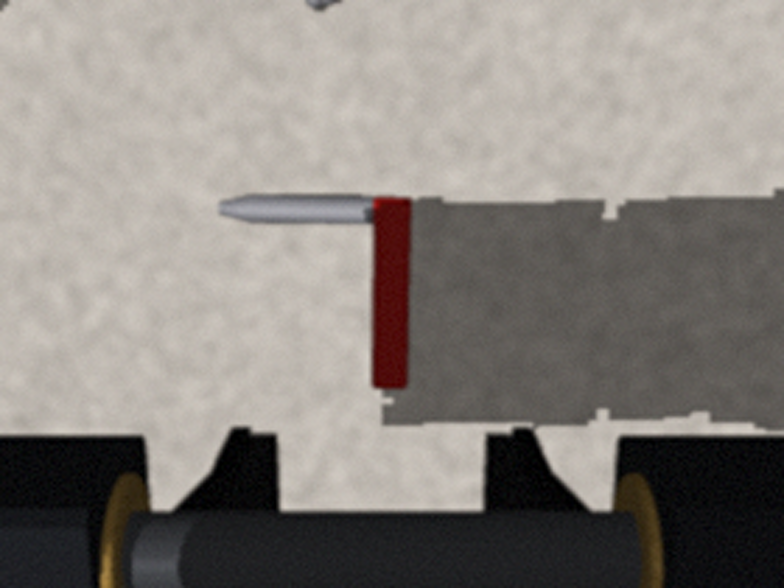

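The crop shows the pin unmoved. The handle runs from (392,198) to (390,388), the shank tip is at (220,208), and the shank joins the handle at (372,208). I'll compute the pin's frame and the grasp shift.

```bash
python3 - <<'E'
from h import *
c=load('w7');f=lambda x,y,z:pt(c,149+(x+.5)/2.8-.5,87+(y+.5)/2.8-.5,z)*1000
t=f(220,208,.0045);b=f(340,209,.0045);e=f(390,388,.009);k=f(392,198,.009)
print('tip',t,'base',b,'end',e,'top',k)
ax=np.degrees(np.arctan2(*(k-e)[[1,0]]));ay=np.degrees(np.arctan2(*(t-b)[[1,0]]))-90;print(ax,ay,np.linalg.norm(k-e))
fl=f(373,300,.009);fr=f(409,300,.009);print('sides',fl,fr)
# finger mid check: tip inner edges at z~.129
print(f(279,440,.129),f(486,440,.129))
vv=range(236,262,4)
for v in vv: print(v,[int(round(pt(c,u,v)[2]*1000)) for u in list(range(228,252,3))+list(range(320,345,3))])
s=r.read_state()['ee_pos'];print(s)
E
```

```text
tip [ 514.51724076 -155.32902957    4.5       ] base [ 513.34300327 -192.83817341    4.5       ] end [ 455.73803361 -207.25309551    9.        ] top [ 516.83939322 -209.1295671     9.        ]
-1.7590462998869354 -1.7930797741821323 61.13016678736177
sides [ 485.00613102 -202.48579879    9.        ] [ 484.74630524 -213.85633778    9.        ]
[ 484.25726027 -185.95996063  129.        ] [ 483.3754975  -224.97948265  129.        ]
236 [0, 0, 0, 0, 0, 0, 0, 0, 0, 0, -1, 0, 0, -1, -1, 0, 0]
240 [0, 130, 130, 130, -1, 0, 0, 0, 0, 0, 0, 0, 129, 129, 129, 1, 0]
244 [0, 136, 135, 134, 132, 131, 131, 0, 0, 130, 132, 131, 133, 135, 136, 1, 1]
248 [141, 141, 140, 138, 137, 137, 135, 0, 0, 135, 136, 137, 137, 140, 140, 141, 0]
252 [146, 146, 143, 142, 142, 142, 135, 0, 0, 135, 141, 142, 141, 143, 146, 146, 145]
256 [151, 150, 147, 146, 147, 146, 136, 0, -1, 136, 146, 147, 147, 147, 150, 150, 151]
260 [154, 152, 151, 152, 152, 148, 136, 1, 1, 135, 147, 151, 152, 151, 152, 154, 155]
[ 0.47456698 -0.20551583  0.11986676]
```

```bash
python3 -m creep '[{"x":-0.004,"y":-0.0023,"z":-0.04,"spin":-0.4},{"x":-0.0045,"y":-0.0023,"z":-0.08,"spin":-0.4},{"x":-0.0045,"y":-0.0023,"z":-0.11,"spin":-0.4},{"x":-0.0045,"y":-0.0023,"z":-0.12,"spin":-0.4},{"x":-0.0045,"y":-0.0023,"z":-0.124,"spin":-0.4},{"x":-0.0045,"y":-0.0023,"z":-0.1265,"spin":-0.4},{"x":-0.0045,"y":-0.0023,"z":-0.1265,"spin":-0.4}]' && python3 -m creep '[{"x":0,"y":0,"z":0,"spin":0},{"x":0,"y":0,"z":0,"spin":0},{"x":0,"y":0,"z":0,"spin":0},{"x":0,"y":0,"z":0,"spin":0},{"x":0,"y":0,"z":0,"spin":0},{"x":0,"y":0,"z":0,"spin":0}]' 0.004 30 && python3 -m creep '[{"x":0,"y":0,"z":0.02,"spin":0},{"x":0,"y":0,"z":0.06,"spin":0},{"x":0,"y":0,"z":0.1,"spin":0},{"x":0,"y":0,"z":0.12,"spin":0},{"x":0,"y":0,"z":0.12,"spin":0}]'
python3 - <<'E'
from h import *
snap('top','top6');c=snap('wrist','w8');im=c['pixels'];s=r.read_state();print(s['ee_pos'],s['eef_rot'],s['width'])
for v in range(150,262,6): print(v,[int(round(pt(c,u,v)[2]*1000)) for u in range(200,320,5)])
E
```

```text
time: 24.65
ee_pos: [0.4702, -0.2093, -0.0061]
eef_rot: [-0.695, 0.719, -0.001, 0.0]
ft_force: [0.3, 0.3, 0.0]
width: 0.0399
time: 25.4
ee_pos: [0.4698, -0.2091, -0.0068]
eef_rot: [-0.694, 0.72, -0.0, -0.0]
ft_force: [0.0, 0.3, 1.6]
width: 0.0114
time: 26.02
ee_pos: [0.4706, -0.2095, 0.1144]
eef_rot: [-0.694, 0.72, -0.001, 0.0]
ft_force: [-0.1, 0.4, -0.8]
width: 0.0118
[ 0.46925069 -0.2090114   0.11231531] [-6.94497734e-01  7.19494744e-01  3.83038029e-04 -2.53636602e-04] 0.011703066763943167
150 [0, 0, 0, 0, 0, 0, 1, 0, 1, 0, 0, 0, 0, 0, 0, 1, 0, 0, 0, 0, 0, 0, 0, 0]
156 [0, 1, 0, 0, 0, 0, 0, 1, 0, 0, 0, 0, 0, 0, 0, 0, 0, 0, 0, 0, 0, 0, 0, 0]
162 [0, 0, 0, 0, 0, 0, 1, 0, 0, 0, 0, 0, 0, 0, 0, 0, 0, 1, 0, 0, 0, 0, -1, 0]
168 [0, 0, 0, 0, 0, 0, -1, 1, 0, 0, 0, 0, 0, 0, 0, 0, 0, 0, 0, 0, 0, 0, 0, 0]
174 [126, 125, 126, 125, 125, 126, 125, 126, 126, 126, 127, 126, 126, 127, 126, 126, 126, 127, 126, 125, -1, 0, 0, 0]
180 [129, 128, 129, 129, 129, 128, 128, 129, 128, 129, 128, 129, 128, 128, 129, 129, 128, 128, 128, 129, 0, 0, 0, 0]
186 [128, 129, 128, 128, 128, 129, 128, 128, 128, 129, 128
[... 520 characters left out ...]
0, 0, 0, 0, 0, 0, 0, 0, 0, 129, 129, 129, 129, 128, 0, 0, 0, 0]
228 [0, 0, 0, 0, 0, 0, 0, 0, 0, 0, 0, 0, 0, 0, 0, 129, 129, 129, 128, 128, 0, 0, 0, 0]
234 [0, 0, 0, 0, -1, 0, 0, 0, 0, 1, 0, -1, 0, 0, 0, 129, 129, 129, 129, 127, 0, 0, 0, -1]
240 [0, 0, 0, 0, 0, 0, 1, 0, 0, 0, 0, 1, 123, 0, 0, 129, 129, 129, 128, 128, 0, 121, 123, 0]
246 [199, 200, 200, 199, 200, 199, 199, 200, 199, 200, 0, 1, 132, 128, 128, 129, 129, 129, 129, 128, 127, 129, 131, 0]
252 [203, 204, 204, 204, 204, 204, 203, 204, 204, 203, 0, 140, 139, 136, 135, 128, 129, 128, 129, 129, 135, 136, 139, 138]
258 [208, 208, 207, 207, 208, 208, 208, 208, 208, 205, 147, 146, 146, 143, 143, 129, 129, 129, 129, 128, 143, 143, 146, 146]
```

```bash
cat >> h.py <<'E'
from scipy.spatial.transform import Rotation as Ro
O=np.array([.6026,.0584]);_a=np.radians(38.2);ex=np.array([np.cos(_a),np.sin(_a)]);ey=np.array([-ex[1],ex[0]])
def cloud(q):
    vv,uu=np.mgrid[0:420,0:560];z=q['z_map'];k=z>0
    X=np.linalg.inv(q['K'])@np.stack([uu[k],vv[k],np.ones(k.sum())])*z[k]
    return (q['R'].T@(X-q['t'][:,None])).T,uu[k],vv[k]
E
python3 - <<'E'
from h import *
c=load('w8');X,u,v=cloud(c)
m=(X[:,2]>.115)&(X[:,2]<.135)&(v<240)&(v>168)
S=X[m];hs=cv2.cvtColor(c['pixels'],cv2.COLOR_BGR2HSV)[v[m],u[m]]
red=hs[:,1]>150;sh=S[~red];hd=S[red];print(len(sh),len(hd))
for n,P in(('sh',sh),('hd',hd)): print(n,cv2.minAreaRect(np.float32(P[:,:2]*1000)),P[:,2].max(), np.percentile(P[:,2],90))
# shank slope: top ridge height along y
for y in np.arange(sh[:,1].min(),sh[:,1].max(),.008):
    w=sh[abs(sh[:,1]-y)<.003]; print(round(y,3),w[:,0].min().round(4),w[:,0].max().round(4),w[:,2].max().round(4))
T=[r.read_state() for _ in range(3)];print([t['ee_pos'] for t in T])
E
```

```text
1790 1476
sh ((499.77105712890625, -189.36875915527344), (68.68803405761719, 36.11420440673828), 88.16483306884766) 0.13038789284120705 0.12895897505240966
hd ((500.1861877441406, -209.81158447265625), (11.276074409484863, 33.7397346496582), 88.137451171875) 0.1307066420616031 0.1295580734171771
-0.223 0.4807 0.4812 0.1224
-0.215 0.4952 0.5167 0.128
-0.207 0.5008 0.5172 0.1294
-0.199 0.4814 0.5174 0.1302
-0.191 0.5089 0.5177 0.1304
-0.183 0.5094 0.518 0.1295
-0.175 0.5098 0.5183 0.1304
-0.167 0.5101 0.5185 0.1301
-0.159 0.5111 0.5175 0.1284
[array([ 0.46925069, -0.2090114 ,  0.11231531]), array([ 0.46925069, -0.2090114 ,  0.11231531]), array([ 0.46925069, -0.2090114 ,  0.11231531])]
```

The pin is held level, with the shank mid at TCP + (44.0, 29.2, 11.8) mm. I'll rotate it to the chest's yaw and stop to the right of the loop.

```bash
python3 -m creep '[{"x":0.01,"y":0.015,"z":0,"spin":10},{"x":0.025,"y":0.035,"z":0,"spin":20},{"x":0.04,"y":0.057,"z":0,"spin":30},{"x":0.055,"y":0.078,"z":0,"spin":40},{"x":0.068,"y":0.097,"z":0,"spin":40.1},{"x":0.077,"y":0.11,"z":0,"spin":40.1},{"x":0.081,"y":0.116,"z":-0.01,"spin":40.1},{"x":0.0827,"y":0.1181,"z":-0.03,"spin":40.1},{"x":0.0827,"y":0.1181,"z":-0.045,"spin":40.1},{"x":0.0827,"y":0.1181,"z":-0.0493,"spin":40.1},{"x":0.0827,"y":0.1181,"z":-0.0493,"spin":40.1},{"x":0.0827,"y":0.1181,"z":-0.0493,"spin":40.1}]'
cat > meas.py <<'E'
from h import *
import sys
tag=sys.argv[1]
for n in('wrist','top','side'):
    q=snap(n,n+tag);X,u,v=cloud(q);L=np.c_[(X[:,:2]-O)@ex,(X[:,:2]-O)@ey,X[:,2]]
    im=q['pixels'].astype(int)[v,u];red=(im[:,2]>60)&(im[:,2]>2*im[:,1])
    m=(L[:,0]>-.17)&(L[:,0]<-.0825)&(L[:,1]>-.14)&(L[:,1]<.08)&(L[:,2]>.055)&(L[:,2]<.1)
    P=L[m&red&(L[:,2]>.066)];print(n,'red',len(P),(P.min(0).round(4),P.max(0).round(4),np.median(P,0).round(4)) if len(P) else '')
    P=L[m&~red&(L[:,0]>-.103)]
    for y in np.arange(-.076,.06,.008):
        w=P[abs(P[:,1]-y)<.004]
        if len(w): print('  y %.3f n %d x %.4f..%.4f z %.4f..%.4f'%(y,len(w),*np.percentile(w[:,0],[2,98]),*np.percentile(w[:,2],[2,98])))
print([r.read_state()[k] for k in('ee_pos','eef_rot','width','ft_force')])
E
python3 meas.py 9
```

```text
time: 27.62
ee_pos: [0.5528, -0.0913, 0.0645]
eef_rot: [0.899, -0.438, 0.001, -0.0]
ft_force: [-0.7, -0.7, 0.5]
width: 0.0118
wrist red 1883 (array([-0.1339, -0.0926,  0.0732]), array([-0.0895, -0.0807,  0.0825]), array([-0.1105, -0.0864,  0.0801]))
  y -0.076 n 113 x -0.0930..-0.0891 z 0.0758..0.0807
  y -0.068 n 115 x -0.0928..-0.0890 z 0.0766..0.0808
  y -0.060 n 115 x -0.0926..-0.0889 z 0.0773..0.0812
  y -0.052 n 115 x -0.0926..-0.0890 z 0.0774..0.0808
  y -0.044 n 108 x -0.0925..-0.0891 z 0.0777..0.0807
  y -0.036 n 54 x -0.0916..-0.0892 z 0.0761..0.0797
  y -0.012 n 105 x -0.0998..-0.0884 z 0.0654..0.0869
  y -0.004 n 795 x -0.1003..-0.0882 z 0.0661..0.0877
  y 0.004 n 278 x -0.1004..-0.0898 z 0.0852..0.0878
top red 0 
side red 25 (array([-0.1088, -0.0898,  0.073 ]), array([-0.0966, -0.0796,  0.0804]), array([-0.1021, -0.0833,  0.078 ]))
  y -0.076 n 1 x -0.1024..-0.1024 z 0.0746..0.0746
  y -0.012 n 1 x -0.0961..-0.0961 z 0.0821..0.0821
  y -0.004 n 27 x -0.1004..-0.0883 z 0.0660..0.0872
  y 0.004 n 46 x -0.1009..-0.0889 z 0.0623..0.0868
  y 0.012 n 6 x -0.0985..-0.0892 z 0.0676..0.0845
[array([ 0.55275958, -0.09116847,  0.06439122]), array([ 8.99042777e-01, -4.37860509e-01,  5.05487594e-04, -6.22283110e-05]), 0.01182582652290832, array([-0.3327661 , -0.55893048, -0.13572495])]
```

Pin and loop agree within 1 mm: axis x is -0.0885 against -0.0884, and z is 0.076 against 0.075. I'll insert, lowered by 1 mm.

```bash
python3 -m creep '[{"x":0,"y":0,"z":-0.001,"spin":0},{"x":-0.006,"y":0.0079,"z":-0.001,"spin":0},{"x":-0.0124,"y":0.0157,"z":-0.001,"spin":0},{"x":-0.0155,"y":0.0196,"z":-0.001,"spin":0},{"x":-0.0185,"y":0.0236,"z":-0.001,"spin":0},{"x":-0.0216,"y":0.0275,"z":-0.001,"spin":0},{"x":-0.0247,"y":0.0314,"z":-0.001,"spin":0},{"x":-0.0247,"y":0.0314,"z":-0.001,"spin":0}]' && python3 meas.py 10 | grep -v side
```

```text
time: 28.78
ee_pos: [0.5276, -0.0593, 0.0629]
eef_rot: [0.899, -0.438, 0.0, 0.0]
ft_force: [0.3, 0.3, -1.3]
width: 0.0116
wrist red 1857 (array([-0.1339, -0.0513,  0.0766]), array([-0.09  , -0.0401,  0.0805]), array([-0.1105, -0.0457,  0.0785]))
  y -0.052 n 9 x -0.0904..-0.0897 z 0.0768..0.0787
  y -0.044 n 16 x -0.0900..-0.0896 z 0.0772..0.0789
  y -0.036 n 120 x -0.1015..-0.0897 z 0.0749..0.0787
  y -0.028 n 97 x -0.0929..-0.0896 z 0.0749..0.0791
  y -0.020 n 99 x -0.0927..-0.0895 z 0.0759..0.0794
  y -0.012 n 53 x -0.0994..-0.0896 z 0.0755..0.0853
  y -0.004 n 181 x -0.1003..-0.0961 z 0.0755..0.0878
  y 0.004 n 157 x -0.1009..-0.0961 z 0.0845..0.0874
top red 0 
  y -0.052 n 2 x -0.1010..-0.0964 z 0.0766..0.0769
  y -0.044 n 7 x -0.1028..-0.0954 z 0.0700..0.0792
  y -0.036 n 2 x -0.1002..-0.0981 z 0.0722..0.0761
  y -0.028 n 2 x -0.0923..-0.0915 z 0.0761..0.0772
  y -0.020 n 5 x -0.0925..-0.0898 z 0.0746..0.0780
  y -0.012 n 1 x -0.0962..-0.0962 z 0.0850..0.0850
  y -0.004 n 21 x -0.1005..-0.0882 z 0.0674..0.0869
  y 0.004 n 55 x -0.1008..-0.0887 z 0.0648..0.0870
  y 0.012 n 3 x -0.0985..-0.0944 z 0.0644..0.0802
[array([ 0.52781279, -0.05984263,  0.06287721]), array([ 8.99023989e-01, -4.37899368e-01,  9.56869733e-05,  3.20960265e-05]), 0.011437504478925786, array([-0.25705408, -0.07155966, -0.62641778])]
```

```bash
python3 -m creep '[{"x":-0.0037,"y":0.0047,"z":0,"spin":0},{"x":-0.0074,"y":0.0094,"z":0,"spin":0},{"x":-0.0111,"y":0.0141,"z":0,"spin":0},{"x":-0.0148,"y":0.0189,"z":0,"spin":0},{"x":-0.0173,"y":0.022,"z":0,"spin":0},{"x":-0.0191,"y":0.0243,"z":0,"spin":0},{"x":-0.0204,"y":0.0259,"z":0,"spin":0},{"x":-0.0204,"y":0.0259,"z":0,"spin":0}]' && python3 meas.py 11 | grep -v side
```

```text
time: 29.92
ee_pos: [0.5077, -0.0342, 0.063]
eef_rot: [0.899, -0.438, 0.001, 0.0]
ft_force: [2.0, -1.6, -1.4]
width: 0.0113
wrist red 1479 (array([-0.134 , -0.0197,  0.0759]), array([-0.098 , -0.0082,  0.0805]), array([-0.1151, -0.0141,  0.0786]))
  y -0.020 n 1 x -0.0987..-0.0987 z 0.0767..0.0767
  y -0.012 n 6 x -0.1024..-0.0985 z 0.0771..0.0787
  y -0.004 n 158 x -0.1004..-0.0962 z 0.0814..0.0877
  y 0.004 n 150 x -0.1004..-0.0962 z 0.0853..0.0878
  y 0.012 n 1 x -0.1000..-0.1000 z 0.0853..0.0853
top red 0 
  y -0.020 n 8 x -0.1018..-0.0902 z 0.0754..0.0790
  y -0.012 n 2 x -0.1023..-0.0986 z 0.0800..0.0827
  y -0.004 n 20 x -0.1004..-0.0880 z 0.0730..0.0867
  y 0.004 n 48 x -0.1009..-0.0889 z 0.0636..0.0867
  y 0.012 n 10 x -0.0984..-0.0894 z 0.0684..0.0869
  y 0.020 n 4 x -0.0916..-0.0898 z 0.0754..0.0770
  y 0.028 n 5 x -0.0924..-0.0898 z 0.0749..0.0772
  y 0.036 n 2 x -0.0907..-0.0893 z 0.0762..0.0771
[array([ 0.50765161, -0.03417181,  0.06295881]), array([ 8.98947283e-01, -4.38056700e-01,  3.32101069e-04, -9.25852649e-06]), 0.011215263790965905, array([ 3.20148035, -1.80037958, -0.68149651])]
```

Home: the handle face is at -8.2 mm and the loop's edge is at -8, with about 3 N of contact force. Releasing and retreating.

```bash
python3 -m creep '[{"x":0,"y":0,"z":0,"spin":0},{"x":0,"y":0,"z":0,"spin":0},{"x":0,"y":0,"z":0,"spin":0},{"x":0,"y":0,"z":0,"spin":0}]' 0.036 && python3 -m creep '[{"x":-0.008,"y":-0.006,"z":0.01,"spin":0},{"x":-0.03,"y":-0.024,"z":0.04,"spin":0},{"x":-0.06,"y":-0.047,"z":0.09,"spin":0},{"x":-0.1,"y":-0.08,"z":0.13,"spin":0},{"x":-0.13,"y":-0.11,"z":0.15,"spin":0},{"x":-0.13,"y":-0.11,"z":0.15,"spin":0},{"x":-0.13,"y":-0.11,"z":0.15,"spin":0},{"x":-0.13,"y":-0.11,"z":0.15,"spin":0}]'
python3 - <<'E'
from h import *
ims=[]
for n in('side','top'):
    q=snap(n,n+'12');X,u,v=cloud(q);L=np.c_[(X[:,:2]-O)@ex,(X[:,:2]-O)@ey,X[:,2]]
    im=q['pixels'].astype(int)[v,u];red=(im[:,2]>60)&(im[:,2]>2*im[:,1])
    m=(L[:,0]>-.17)&(L[:,0]<-.07)&(L[:,1]>-.06)&(L[:,1]<.08)&(L[:,2]>.005)&(L[:,2]<.1)
    P=L[m&red];print(n,'red',len(P),(P.min(0).round(4),P.max(0).round(4)) if len(P) else '')
    P=L[m&~red&(L[:,0]<-.086)&(L[:,2]>.06)]
    for y in np.arange(-.012,.06,.008):
        w=P[abs(P[:,1]-y)<.004]
        if len(w): print('  y %.3f n %d x %.4f..%.4f z %.4f..%.4f'%(y,len(w),*np.percentile(w[:,0],[2,98]),*np.percentile(w[:,2],[2,98])))
    for x in(-.06,0,.06):
        t=L[(abs(L[:,0]-x)<.006)&(abs(L[:,1])<.11)&(L[:,2]>.1)];print('lid',x,np.median(t[:,2]).round(4))
    t=L[(L[:,0]>-.087)&(L[:,0]<-.079)&(abs(L[:,1])<.021)&(L[:,2]>.035)&(L[:,2]<.122)]
    for h in(.045,.06,.1,.115): 
        w=t[abs(t[:,2]-h)<.007]; print('hasp',h,len(w),np.percentile(w[:,0],[10,50]).round(4) if len(w) else '')
    a,b=proj(q,[*(O-ex*.09),.07]).astype(int)
    ims.append(cv2.resize(q['pixels'][b-45:b+45,a-60:a+60],(400,300),interpolation=cv2.INTER_CUBIC))
cv2.imwrite('pics/end.png',np.hstack(ims))
E
```

```text
time: 30.58
ee_pos: [0.5072, -0.0336, 0.0628]
eef_rot: [0.899, -0.438, -0.0, -0.0]
ft_force: [-0.4, -0.6, 0.5]
width: 0.0348
time: 31.58
ee_pos: [0.3775, -0.1428, 0.2124]
eef_rot: [0.899, -0.437, -0.0, -0.0]
ft_force: [0.4, -0.5, 0.5]
width: 0.0361
side red 0 
  y -0.012 n 1 x -0.0961..-0.0961 z 0.0852..0.0852
  y -0.004 n 18 x -0.1006..-0.0879 z 0.0840..0.0881
  y 0.004 n 43 x -0.1009..-0.0887 z 0.0665..0.0873
  y 0.012 n 18 x -0.0998..-0.0890 z 0.0651..0.0866
  y 0.020 n 6 x -0.0941..-0.0900 z 0.0729..0.0760
  y 0.028 n 8 x -0.0939..-0.0897 z 0.0713..0.0760
  y 0.036 n 1 x -0.0912..-0.0912 z 0.0739..0.0739
lid -0.06 0.145
lid 0 0.1451
lid 0.06 0.1446
hasp 0.045 0 
hasp 0.06 0 
hasp 0.1 0 
hasp 0.115 0 
top red 23 (array([-0.0958, -0.0186,  0.0353]), array([-0.0876, -0.0101,  0.083 ]))
  y -0.012 n 8 x -0.0961..-0.0862 z 0.0690..0.0870
  y -0.004 n 29 x -0.1002..-0.0865 z 0.0695..0.0901
  y 0.004 n 29 x -0.1001..-0.0871 z 0.0669..0.0902
  y 0.012 n 13 x -0.0935..-0.0862 z 0.0723..0.0801
  y 0.020 n 14 x -0.0936..-0.0867 z 0.0734..0.0796
  y 0.028 n 14 x -0.0937..-0.0865 z 0.0750..0.0809
  y 0.036 n 9 x -0.0919..-0.0863 z 0.0738..0.0776
lid -0.06 0.1461
lid 0 0.1462
lid 0.06 0.1459
hasp 0.045 8 [-0.0823 -0.081 ]
hasp 0.06 11 [-0.0814 -0.0809]
hasp 0.1 24 [-0.0814 -0.0809]
hasp 0.115 19 [-0.0813 -0.0809]
```

View pics/end.png

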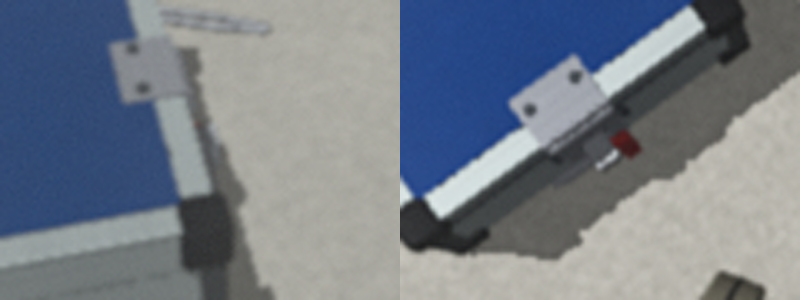

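The handle hangs at (625,145) against the loop, and the shank shows beyond the loop. One last check on the bystanders and on the pin being at rest, then I hand in.

```bash
python3 - <<'E'
from h import *
q=snap('top','top13');p=load('top12');z=load('top0')
n=[]
for c in(p,q):
    X,u,v=cloud(c);L=np.c_[(X[:,:2]-O)@ex,(X[:,:2]-O)@ey,X[:,2]];im=c['pixels'].astype(int)[v,u]
    m=(im[:,2]>60)&(im[:,2]>2*im[:,1])&(L[:,0]>-.13)&(L[:,0]<-.08)&(abs(L[:,1])<.05)&(L[:,2]>.02)&(L[:,2]<.1);n.append(L[m].mean(0).round(4))
    m=(abs(L[:,0]+.089)<.006)&(L[:,1]>.01)&(L[:,1]<.06)&(L[:,2]>.065)&(L[:,2]<.085);print('shank far end y',L[m,1].max().round(4))
print('pin handle',n)
g=lambda c:cv2.cvtColor(c['pixels'],cv2.COLOR_BGR2GRAY)
for nm,u,v,w in(('jar',238,309,14),('green',333,305,26),('grey',323,187,24),('beaker',401,195,18),('cov',432,264,15),('reagent',280,133,18),('tweez',277,186,26)):
    t=g(z)[v-w:v+w,u-w:u+w];s=g(q)[v-w-20:v+w+20,u-w-20:u+w+20];R=cv2.matchTemplate(s,t,cv2.TM_CCOEFF_NORMED);_,b,_,l=cv2.minMaxLoc(R);print(nm,round(b,2),l[0]-20,l[1]-20)
r.close_job()
E
```

```text
shank far end y 0.0394
shank far end y 0.0398
pin handle [array([-0.0928, -0.0145,  0.0691]), array([-0.0924, -0.0147,  0.0739])]
jar 0.47 -17 -20
green 0.55 0 0
grey 1.0 0 0
beaker 1.0 0 0
cov 1.0 0 0
reagent 1.0 0 0
tweez 0.68 0 0
the job is handed in; nothing more can be done
```

The chest is packed and locked, and I handed the job in at about 32 s of the 72 s allowed. No verdict was reported.

**What I did:**
- **Slide box:** the blue box is set down in the bay and was released with the lid still open.
- **Lid and hasp:** the lid is shut and the hasp is pressed flat over the staple.
- **Pin:** it went in from the chest's right side until the handle met the loop, and I then let go. The gripper is parked clear of everything.

**Last checks:**
- **Lid:** its top reads 145–146 mm above the bench all over, which matches fully shut.
- **Hasp:** its outer face is within about 1 mm of vertical from z = 45 to 115 mm.
- **Pin:** the shank tip is about 39.5 mm past the loop's centre along the bore (40 is fully home). It stayed within the measuring noise between the last two pictures, with the handle hanging down.
- **Box:** I saw it flat in the bay before closing the lid; it can't be seen now.
- **Other objects:** the grey box, beaker, coverslips and bottle match their first images with no shift. The green box and tweezers also show no shift, but with weaker matches (0.55 and 0.68).

**What failed or disagreed:**
- **Jar:** its final image match failed (0.47), possibly because the arm was over it or shading it, so its position is not confirmed at the end. No move was made close to it.
- **Fingertip height:** the wrist camera showed the real fingertips about 34 mm higher than the reported tool position implied. My first two grasps on the box therefore closed above it. The box did not move, and I corrected for the offset from then on.
- **Contact forces:** the wrist force read about 56 N when the lid met its stop and about 40 N when pressing the hasp flat. Both pushes were with the fingertips and well under the 120 N wrist limit.

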